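# Put the model parts away in the screw-cap jar

## Robot

A 6-joint arm with a two-finger parallel gripper is mounted at the origin on the work surface. World frame = base frame: x ahead of the robot, y to its left, z up, the work surface at z = 0. Lengths are in mm, angles in rad, forces in N, time in s.
With the tool pointing down it reaches from about 400 to 925 mm from the base axis. Payload 12.5 kg.
Tool frame: the origin (TCP) lies at the very end of the fingers, on their centre line; the grasp point (between the pads) lies behind it (env.grip_depth is the z of the grasp point in the tool frame, in mm); z points along the fingers, y is the line along which they close (so a half turn about z gives the same grasp; the last joint's range is limited). The gripper opens to 95 mm and grips with 3 to 60 N. Pads are 20 mm wide; open, the fingers measure 119 mm over their backs; the gripper's body (75 mm by 180 mm) begins 59 mm behind the grasp point.
Start: joints at [1.152, 0.491, 1.559, -0, 1.092, -0.106], TCP at [192.311, 594.696, 214.661] pointing down, gripper open.
Joint ranges: [-3.1, 3.1], [-0.84, 2.19], [0.05, 2.79], [-1.13, 4.28], [0.06, 2.93], [-2.69, 2.69]. Speed limits (rad/s): [2.22, 2.22, 2.79, 3.14, 3.14, 3.14].

## Interface

Orientations are given as [roll, pitch, yaw] about the fixed x, y, z axes, in that order (R = Rz(yaw) Ry(pitch) Rx(roll)).
In Python, from cell import env, optics gives the robot as it stands.
- The arm moves only by the tool step_arm, never from a script. Its argument "moves" is a list of rows, each an object of numbers: "tx", "ty", "tz": the shift along the tool's x, y, z in mm; "roll": the turn about the tool's z in rad. In form: [{"tx": .., "ty": .., "tz": .., "roll": ..}, ...]. A call has 1 to 12 rows; each row is the pose to reach, as a shift and turn from the pose commanded when the call began, along the tool's axes at that moment; what a row does not reach only later rows make up. A row lasts 1/12 s, in which the tool goes at most 41.7 mm and 7.16 degrees, less where a joint would pass 70% of its speed; a pose out of reach is approached as far as the arm can. A call with a gripper value outside its range is refused whole. "grip" is the finger opening in mm, from 0 to 95.1, set as the call begins (left out, the last holds). The fingers move at their own pace and stop on an object; the grip force is fixed at half the most. Time passes only in rows, so rows that repeat a pose let the fingers close. It gives the time, the measured TCP pose, the force, the opening and the grip force at its end, in the units of the state.
- env.state(): the state, without advancing time (a new reading comes with each control period).
- optics.read_camera(name): name is "side" or "top" or "wrist"; returns a dict with "pixels" (400x640x3 uint8, blue, green, red), "mtx" (3x3 intrinsics, pixels), "view" (4x4, takes a point from world to camera coordinates). Camera axes: x right, y down, z forward; pixel columns grow to the right and rows downward; lengths in mm; the calibration is good to about 2 mm. A picture is of the moment at which its call begins. There is no depth.
- env.job_done(): hands the job in; it is judged then, once.
The state is a dict: "t": time; "joints": joint angles; "qvel": joint speeds; "tau": joint torques, N m; "eef_pos": TCP position; "tcp_rot": TCP orientation; "ft_force": force on the tool from outside, world axes, zero at the start; "moment": the same for the moment, N m; "opening": opening from 0.0 (shut) to 1.0 (fully open); "grip_force": force on a finger pad.
Only numpy, scipy, OpenCV 4.12 (cv2) and the standard library are available. Lean on these libraries where they do the work, as an engineer would, in place of code of your own. Each camera call takes 0.05 s, during which the arm holds its last target. There are 200 camera calls.

## Task

Collect all the small dark grey model parts in the clear jar: unhook both aluminium cups from the rail, tip out everything in them into the jar, and stand both empty cups upright on the cork mat; the hull parts lying loose on the bench go into the jar too. Once every part is in the jar, swing the yellow cap fully over its mouth, then screw it clockwise until tight. Leave the bottles, the model aeroplane and the sanding block where they are.

Things in the scene. Friction and masses are not known exactly. Their poses are not given: they have to be found in the camera images.
- jar: clear plastic parts jar, fixed to the bench: outer diameter 156 mm, 95 mm tall, wall 4 mm, inner floor at 6 mm. Origin: centre of the underside. A yellow screw cap on a swivel arm belongs to it; a 16 mm post carrying the arm stands 115 mm from the jar's axis, in the jar's +x+y direction
- lid_pivot (a point): the vertical axis about which the swivel arm turns, 115 mm above the bench on top of the post; the cap's centre is 115 mm from this axis
- lid_swing (a joint): swivel arm angle, rad: 0 = cap exactly over the jar's mouth (end stop), grows counter-clockwise seen from above as the arm swings away; starts at 1.6 to 2.0; light friction (about 0.1 N m), stays where it is left. The cap moves level, its underside 96 mm above the bench
- lid_screw (a joint): screw cap angle relative to the arm, rad: starts loose at 0 to 0.2, grows as the cap is turned clockwise seen from above, tight at the stop at 1.4; friction about 0.25 N m; it does not rise or sink
- lid_grip (a point): on the cap's axis, in its grip bar: the bar is 60 mm long along this point's x axis, 14 mm thick along its y axis, and reaches from 116 to 150 mm above the bench (the point is at 138 mm). The cap is a flat yellow disc of 160 mm diameter, its top at 110 mm, the arm's strap at 115 mm
- rack: grey hanging rack, fixed: an aluminium rail 300 mm long along its x axis, 8 mm thick, top at height 152 mm, with a second rail under it (100 to 114 mm) and a post at each end; the cups hang on its -y side. Origin: on the bench under the rail's middle
- mat: cork mat, fixed, 280 mm along x, 160 mm along y, 4 mm thick. Origin: centre of the underside
- cup_a: aluminium parts cup hanging on the rail (leaning up to 0.06 rad), up to three small parts in it: 70 mm tall, 62 mm outer diameter at the base, 80 mm at the rim, wall 3 mm, smooth, 70 to 120 g. Origin: centre of the underside; z up through the mouth. Round black handle, 12 mm thick, level along -y at height 45 mm, from 35 to 101 mm from the cup's axis; hook on the +y side
- cup_b: aluminium parts cup hanging on the rail (leaning up to 0.06 rad), up to three small parts in it: 70 mm tall, 62 mm outer diameter at the base, 80 mm at the rim, wall 3 mm, smooth, 70 to 120 g. Origin: centre of the underside; z up through the mouth. Round black handle, 12 mm thick, level along -y at height 45 mm, from 35 to 101 mm from the cup's axis; hook on the +y side
- cup_a_hook (a point): top of cup_a's hook; cup_b has the same (48 mm from its axis along +y, 66 mm above its underside): a 22 mm wide tongue, underside 62 mm above the cup's underside, with a lip behind the rail reaching down to 48 mm; a flat back plate 43 mm from the axis leans on the rail. Lift the cup at least 20 mm straight up to clear the rail
- turret_a: turret part, dark grey cast metal: block 18 x 16 x 9 mm with a 13 mm round stub on top, 14 mm tall in all; starts in cup_a (may be absent). Origin: centre of the underside, z up as built
- engine_a: engine part, dark grey cast metal: block 18 x 14 x 13 mm; starts in cup_a (may be absent). Origin: centre of the underside, z up as built
- wheel_a: wheel part, dark grey cast metal: disc of 18 mm diameter, 12 mm thick; starts in cup_a (may be absent). Origin: centre of the underside, z up as built
- turret_b: turret part, dark grey cast metal: block 18 x 16 x 9 mm with a 13 mm round stub on top, 14 mm tall in all; starts in cup_b (may be absent). Origin: centre of the underside, z up as built
- engine_b: engine part, dark grey cast metal: block 18 x 14 x 13 mm; starts in cup_b (may be absent). Origin: centre of the underside, z up as built
- wheel_b: wheel part, dark grey cast metal: disc of 18 mm diameter, 12 mm thick; starts in cup_b (may be absent). Origin: centre of the underside, z up as built
- hull_1: hull part, dark grey cast metal: block 26 x 18 x 11 mm with a 14 x 14 x 5 mm step on top, 16 mm tall in all; starts loose on the bench (may be absent). Origin: centre of the underside, z up as built
- hull_2: hull part, dark grey cast metal: block 26 x 18 x 11 mm with a 14 x 14 x 5 mm step on top, 16 mm tall in all; starts loose on the bench (may be absent). Origin: centre of the underside, z up as built
- hull_3: hull part, dark grey cast metal: block 26 x 18 x 11 mm with a 14 x 14 x 5 mm step on top, 16 mm tall in all; starts loose on the bench (may be absent). Origin: centre of the underside, z up as built
- dropper_1: dropper bottle with orange cap, 26 mm diameter, 68 mm tall, a bystander to leave where it is. Origin: centre of the underside
- dropper_2: dropper bottle with orange cap, 26 mm diameter, 68 mm tall, a bystander to leave where it is. Origin: centre of the underside
- squeeze: white squeeze bottle, 56 mm diameter, 120 mm tall, a bystander to leave where it is. Origin: centre of the underside
- plane: finished model aeroplane, wing span 190 mm, about 45 mm tall, a bystander to leave where it is. Origin: centre of the underside of the stand
- sanding_block: rubber sanding block 60 x 30 x 22 mm, a bystander to leave where it is. Origin: centre of the underside

How it is judged (in metres and radians):
On the way, in this order (a step that is already met when the one before it is completed fails the run):
1. every part lies in the jar (horizontal distance between each of turret_a, engine_a, wheel_a, turret_b, engine_b, wheel_b, hull_1, hull_2, hull_3 and jar below 0.074 m and z of turret_a in the frame of jar between -0.005 and 0.088 m and z of engine_a in the frame of jar between -0.005 and 0.088 m and z of wheel_a in the frame of jar between -0.005 and 0.088 m and z of turret_b in the frame of jar between -0.005 and 0.088 m and z of engine_b in the frame of jar between -0.005 and 0.088 m and z of wheel_b in the frame of jar between -0.005 and 0.088 m and z of hull_1 in the frame of jar between -0.005 and 0.088 m and z of hull_2 in the frame of jar between -0.005 and 0.088 m and z of hull_3 in the frame of jar between -0.005 and 0.088 m), for 0.2 s.
2. the cap is swung over the jar's mouth (value of joint lid_swing below 0.06 rad), for 0.1 s.
3. the cap, over the mouth, is screwed tight (value of joint lid_swing below 0.06 rad and value of joint lid_screw above 1.28 rad), for 0.2 s.
At the end, for the whole second after the job is handed in: Every part rests in the jar (within 74 mm of its axis, below 88 mm); both cups stand still and upright (0.12 rad) on the cork mat, base centres 10 mm or more in from its edges; cap over the mouth (swing below 0.06 rad) and tight (screw above 1.28 of 1.4 rad) (all of step 1 and all of step 3 and linear speed of each of turret_a, engine_a, wheel_a, turret_b, engine_b, wheel_b, hull_1, hull_2, hull_3 below 0.03 m/s and angle between each of cup_a, cup_b's own z axis and vertical below 0.12 rad and z of cup_a in the frame of mat between -0.002 and 0.012 m and x of cup_a in the frame of mat between -0.13 and 0.13 m and y of cup_a in the frame of mat between -0.07 and 0.07 m and linear speed of each of cup_a, cup_b below 0.02 m/s and z of cup_b in the frame of mat between -0.002 and 0.012 m and x of cup_b in the frame of mat between -0.13 and 0.13 m and y of cup_b in the frame of mat between -0.07 and 0.07 m); the robot touches nothing.
It fails at once if a bystander (bottle, aeroplane or sanding block) is displaced by more than 30 mm (distance of any of dropper_1, dropper_2, squeeze, plane, sanding_block from where it was at the start of the episode above 0.03 m).
Of turret_a, engine_a, wheel_a, turret_b, engine_b, wheel_b only 4 to 6 are there at a start; the rules pass over those that are not, and their reading is None.
Of hull_1, hull_2, hull_3 only 1 to 3 are there at a start; the rules pass over those that are not, and their reading is None.
At some moment in a run one of hull_1, hull_2, hull_3 may be knocked a few centimetres aside while the robot is not near it.
It also fails if it takes over 210 s, if anything falls off the work surface, if the arm or the gripper's body presses on something with over 40 N, if the wrist force passes 120 N, or if a joint passes its speed limit or range.

## Working session

There is one attempt and no reset: what is moved stays moved. The work goes in short steps, Python scripts to look and compute and a tool call to move; the robot and the scene stay as the last step left them, time stands still between calls to the robot, and variables do not carry over. Pictures are saved under pics/ and viewed, at most 14 in all, crops included, and the job is handed in when it is done.

Besides the shell and the picture viewer there is one more tool, called after "Request:" as name(argument=value, ...) on one line, values as JSON. step_arm: Moves the arm, as the interface text tells. Its arguments: {"type":"object","properties":{"moves":{"type":"array"},"grip":{"type":"number"}},"required":["moves"]}

```bash
ls; mkdir -p pics; python3 - <<'E'
from cell import env, optics
import cv2,numpy as np
print(env.state(), env.grip_depth)
for n in ['top','side']:
    r=optics.read_camera(n); cv2.imwrite(f'pics/{n}0.png',r['pixels']); print(n,r['mtx'].tolist(),r['view'].round(4).tolist())
E
```

```text
pics
{'t': 0.0, 'joints': array([ 1.15238702e+00,  4.91581995e-01,  1.55945332e+00,  1.02788043e-05,
        1.09169367e+00, -1.05609418e-01]), 'qvel': array([ 2.00980818e-04, -1.26536279e-03, -7.38825089e-06, -4.62662467e-04,
        1.98433188e-04,  8.50891713e-04]), 'tau': array([-3.64290991e-04, -6.12645006e+01, -2.58192819e+01,  6.93344395e-02,
        4.81501746e-02, -6.55046006e-05]), 'eef_pos': array([192.20948984, 594.4544224 , 214.0464749 ]), 'tcp_rot': array([-3.14046361e+00, -1.28849688e-04,  2.82878795e+00]), 'ft_force': array([ 0.47368869, -0.32983907, -0.31678672]), 'moment': array([-0.04980329, -0.03520711,  0.01182056]), 'grip_force': 0.0, 'opening': 0.9995023872723984} -18.8
top [[367.66859966877126, 0.0, 319.20521262669456], [0.0, 367.66859966877126, 198.51121366334417], [0.0, 0.0, 1.0]] [[0.0275, -0.9996, 0.0042, -13.584], [-0.986, -0.0278, -0.1647, 544.6828], [0.1647, 0.0004, -0.9863, 945.7996], [0.0, 0.0, 0.0, 1.0]]
side [[460.91679005962357, 0.0, 313.06897953934225], [0.0, 460.91679005962357, 203.6971974757334], [0.0, 0.0, 1.0]] [[0.8619, -0.5071, -0.0055, -446.6935], [-0.296, -0.4941, -0.8175, 251.3937], [0.4118, 0.7062, -0.576, 975.961], [0.0, 0.0, 0.0, 1.0]]
```

View pics/top0.png

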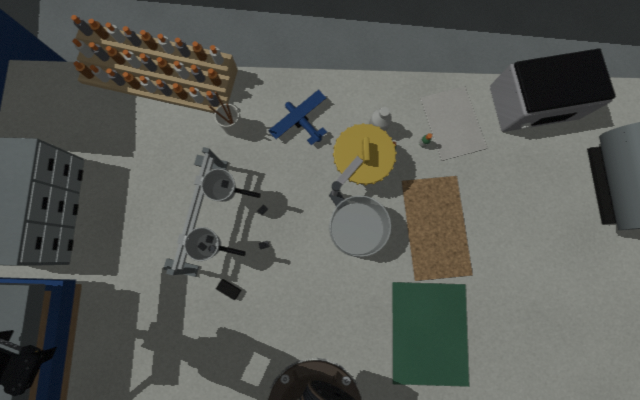

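View pics/side0.png

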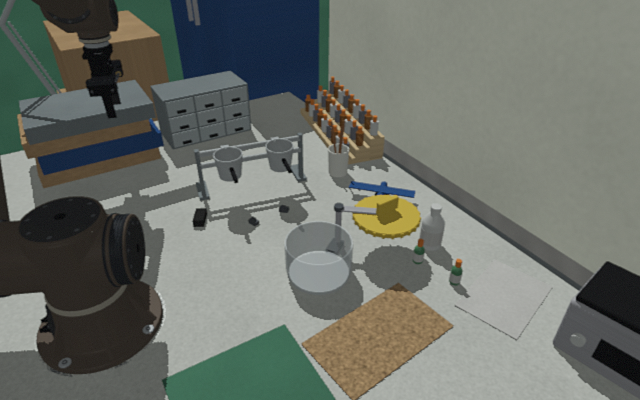

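The top view shows the cups at (219,183) and (203,243), hulls at about (262,210) and (265,244), and the sanding block at (230,289). The jar is at (361,226), the cap at (365,154) and the mat at (437,228). I'll enlarge this region.

```bash
cat > h.py <<'E'
from cell import env, optics
import cv2,numpy as np
from scipy.spatial.transform import Rotation as R
def cam(n):
    r=optics.read_camera(n); return r['pixels'],r['mtx'],r['view']
def proj(K,V,P):
    P=np.atleast_2d(P); c=P@V[:3,:3].T+V[:3,3]; p=c@K.T; return p[:,:2]/p[:,2:]
def back(K,V,uv,z):
    o=-V[:3,:3].T@V[:3,3]; uv=np.atleast_2d(uv)
    d=np.c_[uv,np.ones(len(uv))]@np.linalg.inv(K).T@V[:3,:3]
    return o+d*((z-o[2])/d[:,2])[:,None]
def crop(img,x0,y0,x1,y1,s,name):
    cv2.imwrite('pics/'+name,cv2.resize(img[y0:y1,x0:x1],None,fx=s,fy=s,interpolation=cv2.INTER_CUBIC))
def rot(): return R.from_euler('xyz',env.state()['tcp_rot']).as_matrix()
def delta(target,Rm=None):
    "tool-axis shift from current TCP to world target"
    s=env.state(); return (rot().T@(np.array(target)-s['eef_pos'])).round(1)
E
python3 - <<'E'
from h import *
for n in ['top','side']:
    i,K,V=cam(n); np.savez(n+'.npz',i=i,K=K,V=V)
    if n=='top': crop(i,150,110,410,305,3,'top_c.png')
    else: crop(i,185,120,465,300,2.8,'side_c.png')
E
```

```text
(no output)
```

View pics/top_c.png

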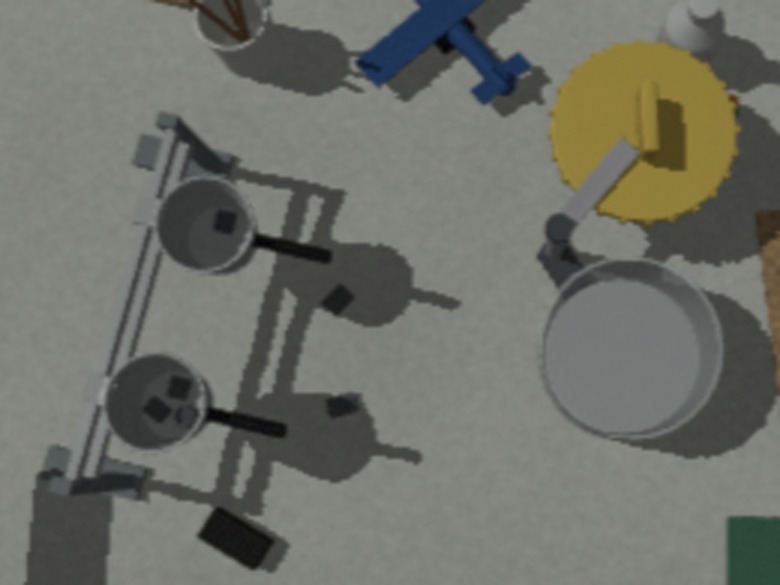

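View pics/side_c.png

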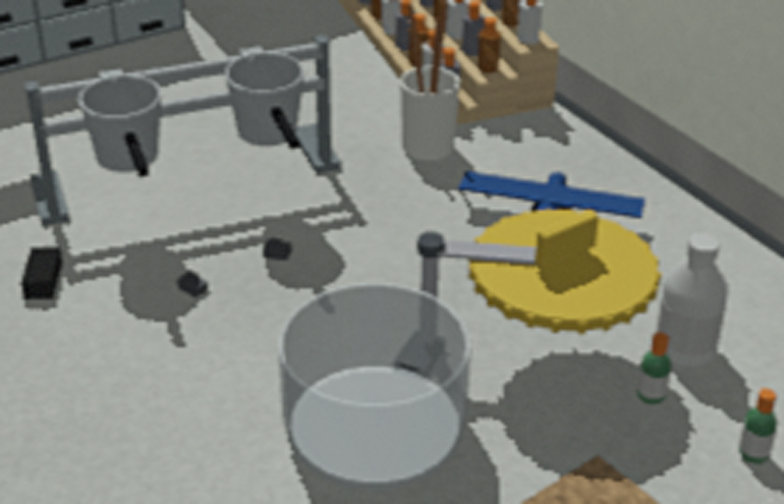

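Clear view: one part is visible in the upper cup and three in the lower. The two hulls are at crop (338,299) and (342,405), the cap's grip bar at (648,117), the pivot at (558,228) and the jar rim at (632,348).

```bash
python3 - <<'E'
from h import *
T=np.load('top.npz');S=np.load('side.npz')
def t(x,y,z): return back(T['K'],T['V'],[(x+.5)/3-.5+150,(y+.5)/3-.5+110],z)[0].round(1)
def s(x,y,z): return back(S['K'],S['V'],[(x+.5)/2.8-.5+185,(y+.5)/2.8-.5+120],z)[0].round(1)
for n,x,y,z in [('rimU',206,223,160),('rimL',156,401,160),('hU0',255,240,137),('hU1',330,256,137),('hL0',208,413,137),('hL1',285,430,137),
 ('hull1',338,299,11),('hull2',342,405,11),('jar rim',632,348,95),('jar bot',622,357,6),('pivot',559,227,120),('bar0',649,86,150),('bar1',648,148,150),('cap',645,131,110),
 ('sand0',235,538,22),('railtop0',175,140,152),('railtop1',85,478,152)]: print(n,t(x,y,z))
print('side')
for n,x,y,z in [('hull1',278,248,8),('hull2',193,283,8),('jar rim',375,345,95),('hndU',297,143,135),('hndL',144,172,135),('rimU',264,85,160),('rimL',120,105,160),('pivot',431,240,120),('cap',565,268,110)]: print(n,s(x,y,z))
i=T['i'];h=cv2.cvtColor(i,cv2.COLOR_BGR2HSV)
m=cv2.inRange(h,(8,60,40),(18,190,220)); c=max(cv2.findContours(m,0,1)[0],key=cv2.contourArea)
b=cv2.boxPoints(cv2.minAreaRect(c)); print(back(T['K'],T['V'],b,4).round(1))
from scipy.spatial.transform import Rotation
E
```

```text
rimU [554.  243.7 160. ]
rimL [412.2 272.2 160. ]
hU0 [545.6 209.2 137. ]
hU1 [534.1 147.3 137. ]
hL0 [404.7 237.4 137. ]
hL1 [393.  175.4 137. ]
hull1 [515.7 158.5  11. ]
hull2 [418.6 149.7  11. ]
jar rim [ 469.9 -104.3   95. ]
jar bot [ 469.8 -105.2    6. ]
pivot [567.  -39.6 120. ]
bar0 [ 681.6 -110.1  150. ]
bar1 [ 628.7 -109.6  150. ]
cap [ 655. -112.  110.]
sand0 [299.1 236.3  22. ]
railtop0 [623.8 276.2 152. ]
railtop1 [351.8 324.8 152. ]
side
hull1 [517.3 159.8   8. ]
hull2 [419.7 150.5   8. ]
jar rim [ 469.6 -108.3   95. ]
hndU [534.1 141.8 135. ]
hndL [390.1 168.6 135. ]
rimU [539.3 217.8 160. ]
rimL [403.7 253.3 160. ]
pivot [568.1 -38.3 120. ]
cap [ 651.2 -119.6  110. ]
[[ 608.5 -224.6    4. ]
 [ 638.5 -386.4    4. ]
 [ 353.9 -419.6    4. ]
 [ 326.5 -264.8    4. ]]
```

```bash
python3 - <<'E'
from h import *
print(delta([542.5,190,200]), rot().round(3).tolist())
E
```

```text
[-457.8 -277.1   14.4] [[-0.951, 0.308, -0.0], [0.308, 0.951, -0.001], [0.0, -0.001, -1.0]]
```

Request:
step_arm(moves=[{"tx": -458, "ty": -277, "tz": 14, "roll": 1.435}, {"tx": -458, "ty": -277, "tz": 14, "roll": 1.435}, {"tx": -458, "ty": -277, "tz": 14, "roll": 1.435}, {"tx": -458, "ty": -277, "tz": 14, "roll": 1.435}, {"tx": -458, "ty": -277, "tz": 14, "roll": 1.435}, {"tx": -458, "ty": -277, "tz": 14, "roll": 1.435}, {"tx": -458, "ty": -277, "tz": 14, "roll": 1.435}, {"tx": -458, "ty": -277, "tz": 14, "roll": 1.435}, {"tx": -458, "ty": -277, "tz": 14, "roll": 1.435}, {"tx": -458, "ty": -277, "tz": 14, "roll": 1.435}, {"tx": -458, "ty": -277, "tz": 14, "roll": 1.435}, {"tx": -458, "ty": -277, "tz": 14, "roll": 1.435}], grip=50)

```text
t: 1.2
eef_pos: [520.7, 215.1, 201.6]
tcp_rot: [3.142, -0.0, 1.387]
ft_force: [-0.8, 0.7, 0.3]
opening: 0.525
grip_force: 0.0
```

```bash
python3 - <<'E'
from h import *
s=env.state();print(s['t'],s['eef_pos'],s['tcp_rot'],s['joints'],delta([542.5,190,200]),1.394-s['tcp_rot'][2])
E
```

```text
1.2 [520.6836267  215.09391849 201.57788589] [ 3.14151580e+00 -1.54153174e-04  1.38658833e+00] [2.74452085e-01 4.17535085e-01 1.72813552e+00 1.24159403e-04
 9.95784888e-01 4.58592574e-01] [-20.7  26.    1.6] 0.007411672425451599
```

Request:
step_arm(moves=[{"tx": -20.7, "ty": 26, "tz": 1.6}, {"tx": -20.7, "ty": 26, "tz": 1.6}, {"tx": -20.7, "ty": 26, "tz": 1.6}, {"tx": -20.7, "ty": 26, "tz": 1.6}])

```text
validation failed for argument at $.mo...
```

```bash
python3 - <<'E'
from h import *
s=env.state();print(s['t'],s['eef_pos'],s['tcp_rot'],delta([542.5,190,126]))
i,K,V=cam('wrist'); cv2.imwrite('pics/w1.png',i)
ax=np.array([554,243.7,0]);d=np.array([-.176,-.984,0])
print(proj(K,V,[ax+d*35+[0,0,135],ax+d*101+[0,0,135],[554,243.7,160],[542.5,190,135]]).round(1))
E
```

```text
1.2 [520.6836267  215.09391849 201.57788589] [ 3.14151580e+00 -1.54153174e-04  1.38658833e+00] [-20.7  26.   75.6]
[[362.3 214.3]
 [360.2 296. ]
 [368.2 173.4]
 [359.  240.1]]
```

View pics/w1.png

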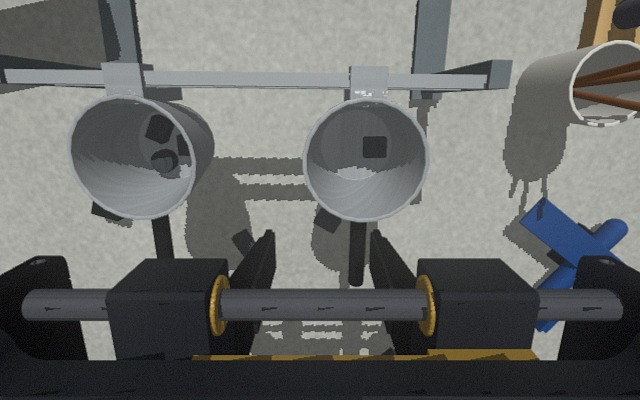

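Request:
step_arm(moves=[{"tx": -20.7, "ty": 26, "tz": 1.6, "roll": 0}, {"tx": -20.7, "ty": 26, "tz": 1.6, "roll": 0}, {"tx": -20.7, "ty": 26, "tz": 1.6, "roll": 0}, {"tx": -20.7, "ty": 26, "tz": 1.6, "roll": 0}])

```text
t: 1.58
eef_pos: [541.2, 192.3, 199.8]
tcp_rot: [-3.141, 0.0, 1.394]
ft_force: [-0.0, 0.2, -0.0]
opening: 0.526
grip_force: 0.0
```

```bash
python3 - <<'E'
from h import *
s=env.state();print(s['t'],s['eef_pos'],s['tcp_rot'],delta([542.5,190,126]))
i,K,V=cam('wrist'); cv2.imwrite('pics/w2.png',i)
ax=np.array([554,243.7,0]);d=np.array([-.176,-.984,0])
print(proj(K,V,[ax+d*35+[0,0,135],ax+d*101+[0,0,135],[554,243.7,160],[542.5,190,135]]).round(1))
E
```

```text
1.5833 [541.15767564 192.25256669 199.7719812 ] [-3.14096378e+00  3.36641436e-05  1.39367611e+00] [-2.   1.8 73.8]
[[328.6 189.5]
 [328.2 275.1]
 [329.7 143.4]
 [325.9 216.7]]
```

View pics/w2.png

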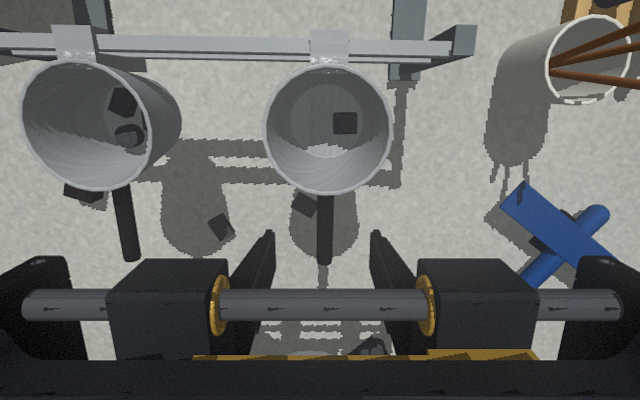

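The handle runs from (325,190) to (324,262), centred between the fingers. I'll go down and grip it.

Request:
step_arm(moves=[{"tx": 2, "ty": 1, "tz": 37, "roll": 0}, {"tx": 2, "ty": 1, "tz": 73, "roll": 0}, {"tx": 2, "ty": 1, "tz": 73.5, "roll": 0}, {"tx": 2, "ty": 1, "tz": 73.5, "roll": 0}])

```text
t: 1.97
eef_pos: [541.9, 194.6, 125.9]
tcp_rot: [-3.139, 0.001, 1.395]
ft_force: [0.2, 0.8, 0.4]
opening: 0.524
grip_force: 0.0
```

Request:
step_arm(moves=[{"tx": 0, "ty": 0, "tz": 0, "roll": 0}, {"tx": 0, "ty": 0, "tz": 0, "roll": 0}, {"tx": 0, "ty": 0, "tz": 0, "roll": 0}, {"tx": 0, "ty": 0, "tz": 0, "roll": 0}, {"tx": 0, "ty": 0, "tz": 0, "roll": 0}, {"tx": 0, "ty": 0, "tz": 0, "roll": 0}], grip=0)

```text
t: 2.47
eef_pos: [543.1, 193.8, 127.0]
tcp_rot: [3.141, -0.0, 1.394]
ft_force: [-0.4, 0.5, -0.0]
opening: 0.163
grip_force: 0.0
```

Request:
step_arm(moves=[{"tx": 0, "ty": 0, "tz": 0, "roll": 0}, {"tx": 0, "ty": 0, "tz": 0, "roll": 0}, {"tx": 0, "ty": 0, "tz": 0, "roll": 0}, {"tx": 0, "ty": 0, "tz": 0, "roll": 0}, {"tx": 0, "ty": 0, "tz": -10, "roll": 0}, {"tx": 0, "ty": 0, "tz": -20, "roll": 0}, {"tx": 0, "ty": 0, "tz": -30, "roll": 0}, {"tx": 0, "ty": 0, "tz": -45, "roll": 0}, {"tx": 0, "ty": 0, "tz": -60, "roll": 0}, {"tx": 0, "ty": 0, "tz": -80, "roll": 0}, {"tx": 0, "ty": 0, "tz": -90, "roll": 0}, {"tx": 0, "ty": 0, "tz": -90, "roll": 0}])

```text
t: 3.47
eef_pos: [543.7, 194.1, 219.3]
tcp_rot: [3.138, -0.002, 1.394]
ft_force: [-0.2, 0.4, -0.5]
opening: 0.12
grip_force: 30.0
```

```bash
python3 - <<'E'
from h import *
s=env.state();print(s['t'],s['eef_pos'],s['tcp_rot'],s['opening']*95.1,s['ft_force'],s['moment'])
i,K,V=cam('side');j,_,_=cam('wrist')
c=cv2.resize(i[30:270,170:490],(640,480)); w=cv2.resize(j[:,160:480],(240,300)); c=np.hstack([c[:, :540],np.vstack([w,np.zeros((180,240,3),np.uint8)])])
cv2.imwrite('pics/s3.png',c)
E
```

```text
3.4667 [543.69013931 194.05039692 219.29866356] [ 3.13756563e+00 -1.81587896e-03  1.39393035e+00] 11.412195137066792 [-0.18838552  0.40457988 -0.49065781] [-0.19347013  0.05719617  0.00091934]
```

View pics/s3.png

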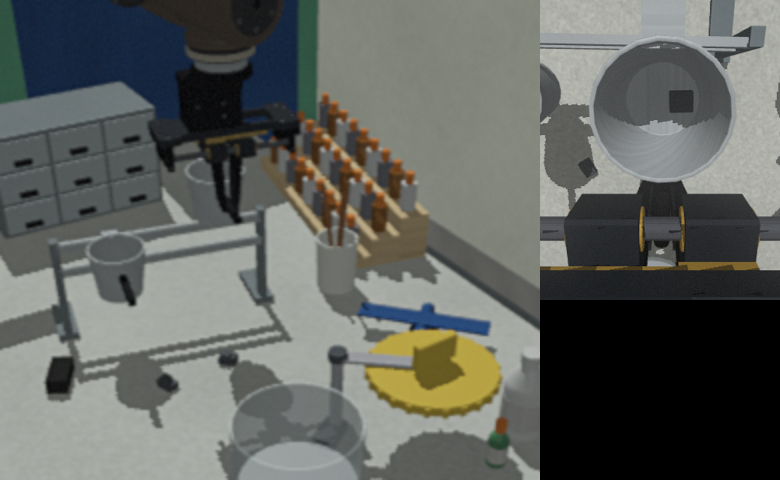

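Request:
step_arm(moves=[{"tx": -451, "ty": 3, "tz": 0, "roll": -1.399}, {"tx": -451, "ty": 3, "tz": 0, "roll": -1.399}, {"tx": -451, "ty": 3, "tz": 0, "roll": -1.399}, {"tx": -451, "ty": 3, "tz": 0, "roll": -1.399}, {"tx": -451, "ty": 3, "tz": 0, "roll": -1.399}, {"tx": -451, "ty": 3, "tz": 0, "roll": -1.399}, {"tx": -451, "ty": 3, "tz": 0, "roll": -1.399}, {"tx": -451, "ty": 3, "tz": 0, "roll": -1.399}, {"tx": -451, "ty": 3, "tz": 0, "roll": -1.399}, {"tx": -451, "ty": 3, "tz": 0, "roll": -1.399}, {"tx": -451, "ty": 3, "tz": 0, "roll": -1.399}, {"tx": -451, "ty": 3, "tz": 0, "roll": -1.399}])

```text
t: 4.57
eef_pos: [465.9, -250.4, 215.4]
tcp_rot: [3.141, -0.002, 2.755]
ft_force: [0.5, 0.1, -0.7]
opening: 0.117
grip_force: 30.0
```

Request:
step_arm(moves=[{"tx": 0, "ty": 0, "tz": 0, "roll": 0}, {"tx": 0, "ty": 0, "tz": 0, "roll": 0}])

```text
t: 4.73
eef_pos: [466.0, -250.1, 215.1]
tcp_rot: [3.141, -0.002, 2.747]
ft_force: [-0.1, 0.6, -0.2]
opening: 0.117
grip_force: 30.0
```

```bash
cat >> h.py <<'E'
JC=np.array([470,-105.]);E_=np.array([.342,.940]);H_=np.array([.940,-.342])
def jar(t,e,z):
    "grip TCP at jar coords (t along handle, e pour dir)"
    return np.r_[JC+t*H_+e*E_,z]
def where():
    s=env.state(); d=s['eef_pos'][:2]-JC
    print('t %.2f'%s['t'],'jar t,e,z',(d@H_).round(1),(d@E_).round(1),s['eef_pos'][2].round(1),'yaw %.3f'%s['tcp_rot'][2],'F',s['ft_force'].round(1),'M',s['moment'].round(2),'open %.1f'%(s['opening']*95.1),s['grip_force'])
E
python3 - <<'E'
from h import *
where(); print(delta(jar(47,-137.6,126)), 2.793-env.state()['tcp_rot'][2])
E
```

```text
t 4.73 jar t,e,z 45.9 -137.7 215.1 yaw 2.747 F [-0.1  0.6 -0.2] M [-0.02 -0.04  0.02] open 11.1 29.964556396007538
[-1.3  0.1 89.1] 0.0464595592759407
```

Request:
step_arm(moves=[{"tx": -1.3, "ty": 0, "tz": 30, "roll": -0.046}, {"tx": -1.3, "ty": 0, "tz": 60, "roll": -0.046}, {"tx": -1.3, "ty": 0, "tz": 89, "roll": -0.046}, {"tx": -1.3, "ty": 0, "tz": 89, "roll": -0.046}, {"tx": -1.3, "ty": 8, "tz": 89, "roll": -0.046}, {"tx": -1.3, "ty": 16, "tz": 89, "roll": -0.046}, {"tx": -1.3, "ty": 22, "tz": 89, "roll": -0.046}, {"tx": -1.3, "ty": 26, "tz": 89, "roll": -0.046}, {"tx": -1.3, "ty": 30, "tz": 89, "roll": -0.046}, {"tx": -1.3, "ty": 34, "tz": 88, "roll": -0.046}, {"tx": -1.3, "ty": 38, "tz": 86, "roll": -0.046}, {"tx": -1.3, "ty": 38, "tz": 86, "roll": -0.046}])

```text
t: 5.73
eef_pos: [483.6, -214.6, 131.7]
tcp_rot: [-3.14, 0.003, 2.797]
ft_force: [1.0, -4.4, 2.9]
opening: 0.116
grip_force: 30.0
```

```bash
python3 - <<'E'
from h import *
where()
i,K,V=cam('side'); crop(i,230,180,430,340,3,'s4.png')
E
```

```text
t 5.73 jar t,e,z 50.3 -98.4 131.7 yaw 2.797 F [ 1.  -4.4  2.9] M [-0.99 -0.06  0.16] open 11.0 29.965794682502747
```

View pics/s4.png

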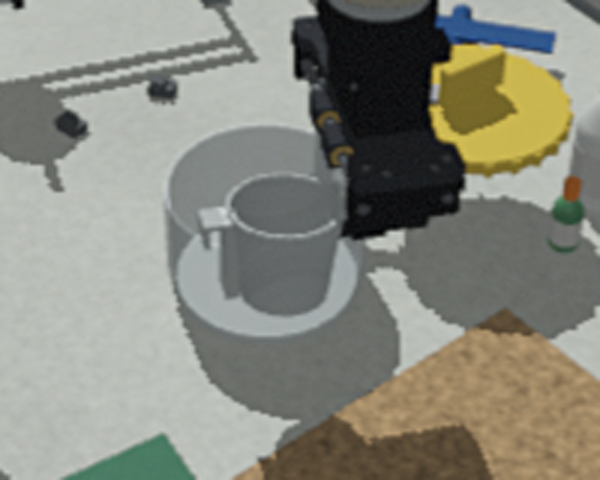

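Request:
step_arm(moves=[{"tx": 0, "ty": 4, "tz": -2, "roll": 0}, {"tx": 0, "ty": 8, "tz": -3, "roll": 0}, {"tx": 0, "ty": 12, "tz": -4, "roll": 0}, {"tx": 0, "ty": 16, "tz": -4, "roll": 0}, {"tx": 0, "ty": 20, "tz": -4, "roll": 0}, {"tx": 0, "ty": 24, "tz": -4, "roll": 0}, {"tx": 0, "ty": 24, "tz": -4, "roll": 0}])

```text
t: 6.37
eef_pos: [491.9, -192.0, 135.5]
tcp_rot: [-3.141, 0.003, 2.796]
ft_force: [1.6, -4.0, 5.0]
opening: 0.118
grip_force: 30.0
```

```bash
python3 - <<'E'
from h import *
where()
i,K,V=cam('side'); a=cv2.resize(i[190:310,240:400],None,fx=2.5,fy=2.5)
i,K,V=cam('top'); b=cv2.resize(i[160:280,300:460],None,fx=2.5,fy=2.5)
cv2.imwrite('pics/s5.png',np.hstack([a,b]))
E
```

```text
t 6.37 jar t,e,z 50.3 -74.3 135.5 yaw 2.796 F [ 1.6 -4.   5. ] M [-0.79 -0.17  0.13] open 11.2 29.97717708349228
```

View pics/s5.png

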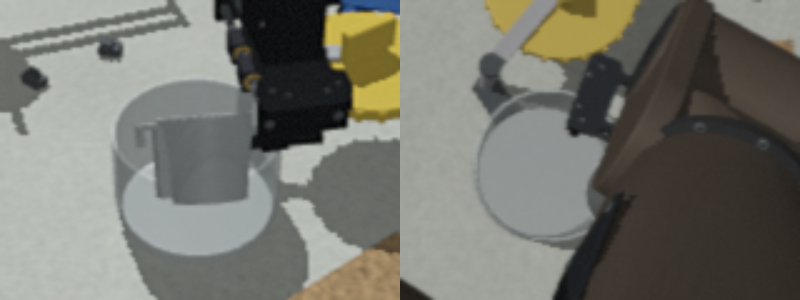

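The cup has rolled forward about 40° with its mouth towards the jar, so the rolling works. I'll carry on round the rim.

Request:
step_arm(moves=[{"tx": 0, "ty": 5, "tz": 0, "roll": 0}, {"tx": 0, "ty": 10, "tz": 0.5, "roll": 0}, {"tx": 0, "ty": 15, "tz": 1.5, "roll": 0}, {"tx": 0, "ty": 20, "tz": 4, "roll": 0}, {"tx": 0, "ty": 26, "tz": 7.5, "roll": 0}, {"tx": 0, "ty": 31, "tz": 12, "roll": 0}, {"tx": 0, "ty": 36, "tz": 17, "roll": 0}, {"tx": 0, "ty": 39, "tz": 21, "roll": 0}, {"tx": 0, "ty": 41, "tz": 25, "roll": 0}, {"tx": 0, "ty": 43, "tz": 29, "roll": 0}, {"tx": 0, "ty": 44, "tz": 32, "roll": 0}, {"tx": 0, "ty": 44, "tz": 33, "roll": 0}])

```text
t: 7.47
eef_pos: [505.5, -149.6, 100.8]
tcp_rot: [3.141, -0.001, 2.796]
ft_force: [2.9, 3.3, 3.8]
opening: 0.116
grip_force: 30.0
```

```bash
python3 - <<'E'
from h import *
where()
i,K,V=cam('side'); a=cv2.resize(i[190:310,240:400],None,fx=2.5,fy=2.5)
i,K,V=cam('top'); b=cv2.resize(i[160:280,300:460],None,fx=2.5,fy=2.5)
cv2.imwrite('pics/s6.png',np.hstack([a,b]))
E
```

```text
t 7.47 jar t,e,z 48.6 -29.8 100.8 yaw 2.796 F [2.9 3.3 3.8] M [ 0.59 -0.4  -0.13] open 11.0 30.02713769674301
```

View pics/s6.png

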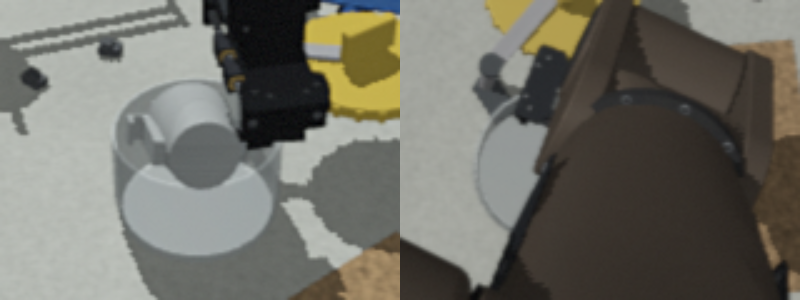

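The cup is at about 115° with its mouth inside the jar. I'll shake it, then check the jar for the part.

Request:
step_arm(moves=[{"tx": 0, "ty": 0, "tz": -8, "roll": 0}, {"tx": 0, "ty": 0, "tz": 1, "roll": 0}, {"tx": 6, "ty": 0, "tz": -8, "roll": 0}, {"tx": -2, "ty": 0, "tz": 1, "roll": 0}, {"tx": 0, "ty": 0, "tz": -8, "roll": 0}, {"tx": 0, "ty": 0, "tz": 1, "roll": 0}, {"tx": 0, "ty": 0, "tz": -15, "roll": 0}, {"tx": 0, "ty": -15, "tz": -25, "roll": 0}, {"tx": 0, "ty": -30, "tz": -30, "roll": 0}, {"tx": 0, "ty": -38, "tz": -30, "roll": 0}, {"tx": 0, "ty": -46, "tz": -30, "roll": 0}, {"tx": 0, "ty": -50, "tz": -30, "roll": 0}])

```text
t: 8.57
eef_pos: [488.2, -197.8, 130.9]
tcp_rot: [3.141, -0.001, 2.795]
ft_force: [-0.1, 0.1, -1.6]
opening: 0.121
grip_force: 30.0
```

```bash
python3 - <<'E'
from h import *
where()
for z,e in [(6,0)]: pass
i,K,V=cam('side'); a=cv2.resize(i[190:310,240:400],None,fx=2.5,fy=2.5)
i,K,V=cam('top'); b=cv2.resize(i[160:280,300:460],None,fx=2.5,fy=2.5)
cv2.imwrite('pics/s7.png',np.hstack([a,b]))
E
```

```text
t 8.57 jar t,e,z 48.9 -81.0 130.9 yaw 2.795 F [-0.1  0.1 -1.6] M [-0.05 -0.05 -0.01] open 11.5 29.999838173389435
```

View pics/s7.png

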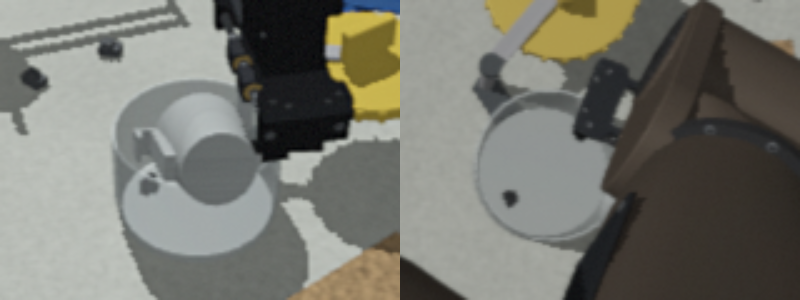

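One part is in the jar (top crop (510,198)) and the cup is empty. Next I'll roll it back upright, hooking its lip on the inside of the jar rim.

Request:
step_arm(moves=[{"tx": 0, "ty": -6, "tz": 1, "roll": 0}, {"tx": 0, "ty": -12, "tz": 3, "roll": 0}, {"tx": 0, "ty": -17, "tz": 6, "roll": 0}, {"tx": 0, "ty": -23, "tz": 11, "roll": 0}, {"tx": 0, "ty": -28, "tz": 16, "roll": 0}, {"tx": 0, "ty": -33, "tz": 23, "roll": 0}, {"tx": 0, "ty": -35.5, "tz": 30, "roll": 0}, {"tx": 0, "ty": -37, "tz": 38, "roll": 0}, {"tx": 0, "ty": -37.5, "tz": 45, "roll": 0}, {"tx": 0, "ty": -37.5, "tz": 52, "roll": 0}, {"tx": 0, "ty": -36.5, "tz": 59, "roll": 0}, {"tx": 0, "ty": -36, "tz": 61, "roll": 0}])

```text
t: 9.67
eef_pos: [476.2, -230.6, 69.2]
tcp_rot: [3.141, -0.001, 2.796]
ft_force: [-0.3, -0.0, -0.6]
opening: 0.117
grip_force: 30.0
```

```bash
python3 - <<'E'
from h import *
where()
i,K,V=cam('side'); a=cv2.resize(i[180:320,240:400],None,fx=2.5,fy=2.5)
cv2.imwrite('pics/s8.png',a)
E
```

```text
t 9.67 jar t,e,z 48.8 -116.0 69.2 yaw 2.796 F [-0.3 -0.  -0.6] M [-0.04  0.    0.04] open 11.1 29.999607503414154
```

View pics/s8.png

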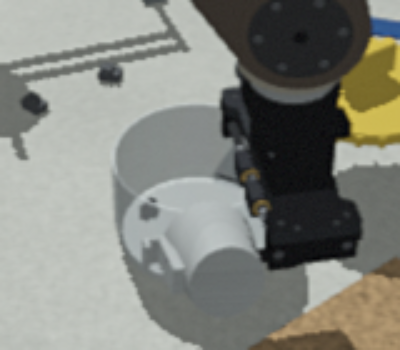

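The cup slipped out of the jar still tipped over, with no contact force. I'll turn it back in two stages: press its upper lip on the jar's outer wall to reach about 90°, then push its base over the near rim from inside.

Request:
step_arm(moves=[{"tx": 0, "ty": -12, "tz": 4, "roll": 0}, {"tx": 0, "ty": -14, "tz": 12, "roll": 0}, {"tx": 0, "ty": -10, "tz": 12, "roll": 0}, {"tx": 0, "ty": -5, "tz": 12, "roll": 0}, {"tx": 0, "ty": 0, "tz": 12, "roll": 0}, {"tx": 0, "ty": 4, "tz": 12, "roll": 0}, {"tx": 0, "ty": 8, "tz": 12, "roll": 0}, {"tx": 0, "ty": 11, "tz": 12, "roll": 0}, {"tx": 0, "ty": 12, "tz": 12, "roll": 0}, {"tx": 0, "ty": 12, "tz": 12, "roll": 0}])

```text
t: 10.55
eef_pos: [480.7, -219.8, 58.7]
tcp_rot: [-3.141, 0.0, 2.797]
ft_force: [-1.9, -4.3, -0.7]
opening: 0.117
grip_force: 30.1
```

```bash
python3 - <<'E'
from h import *
where()
E
```

```text
t 10.55 jar t,e,z 49.4 -104.2 58.7 yaw 2.797 F [-1.9 -4.3 -0.7] M [-0.51  0.18  0.11] open 11.1 30.056365728378296
```

Request:
step_arm(moves=[{"tx": 0, "ty": -15, "tz": 0, "roll": 0}, {"tx": 0, "ty": -15, "tz": -35, "roll": 0}, {"tx": 0, "ty": -15, "tz": -70, "roll": 0}, {"tx": 0, "ty": -15, "tz": -88, "roll": 0}, {"tx": 0, "ty": 15, "tz": -88, "roll": 0}, {"tx": 0, "ty": 50, "tz": -88, "roll": 0}, {"tx": 0, "ty": 85, "tz": -88, "roll": 0}, {"tx": 0, "ty": 94, "tz": -88, "roll": 0}, {"tx": 0, "ty": 94, "tz": -70, "roll": 0}, {"tx": 0, "ty": 94, "tz": -52, "roll": 0}, {"tx": 0, "ty": 94, "tz": -50, "roll": 0}, {"tx": 0, "ty": 94, "tz": -50, "roll": 0}])

```text
t: 11.55
eef_pos: [511.9, -131.3, 107.8]
tcp_rot: [3.141, -0.002, 2.796]
ft_force: [0.3, -0.3, -0.9]
opening: 0.12
grip_force: 30.0
```

```bash
python3 - <<'E'
from h import *
where()
E
```

```text
t 11.55 jar t,e,z 48.4 -10.4 107.8 yaw 2.796 F [ 0.3 -0.3 -0.9] M [ 0.09 -0.05 -0.01] open 11.4 29.99979257583618
```

Request:
step_arm(moves=[{"tx": 0, "ty": -12, "tz": -2, "roll": 0}, {"tx": 0, "ty": -19, "tz": -3, "roll": 0}, {"tx": 0, "ty": -23, "tz": -9, "roll": 0}, {"tx": 0, "ty": -27, "tz": -15, "roll": 0}, {"tx": 0, "ty": -32, "tz": -19, "roll": 0}, {"tx": 0, "ty": -38, "tz": -23, "roll": 0}, {"tx": 0, "ty": -50, "tz": -28, "roll": 0}, {"tx": 0, "ty": -63, "tz": -30, "roll": 0}, {"tx": 0, "ty": -76, "tz": -29, "roll": 0}, {"tx": 0, "ty": -84, "tz": -27, "roll": 0}, {"tx": 0, "ty": -89, "tz": -25, "roll": 0}, {"tx": 0, "ty": -89, "tz": -24, "roll": 0}])

```text
t: 12.55
eef_pos: [481.7, -216.1, 131.8]
tcp_rot: [3.141, -0.001, 2.795]
ft_force: [0.7, 0.1, -1.2]
opening: 0.116
grip_force: 30.0
```

```bash
python3 - <<'E'
from h import *
where()
for n,b in [('side',(240,150,400,310))]:
    i,K,V=cam(n); cv2.imwrite('pics/s9.png',i[150:310,240:400])
j,_,_=cam('top');k,_,_=cam('wrist')
cv2.imwrite('pics/s9.png',np.hstack([cv2.resize(i[170:310,240:400],(400,350)),cv2.resize(k[:,:],(400,350))]))
E
```

```text
t 12.55 jar t,e,z 49.0 -100.5 131.8 yaw 2.795 F [ 0.7  0.1 -1.2] M [ 0.02 -0.08  0.03] open 11.0 29.999509155750275
```

View pics/s9.png

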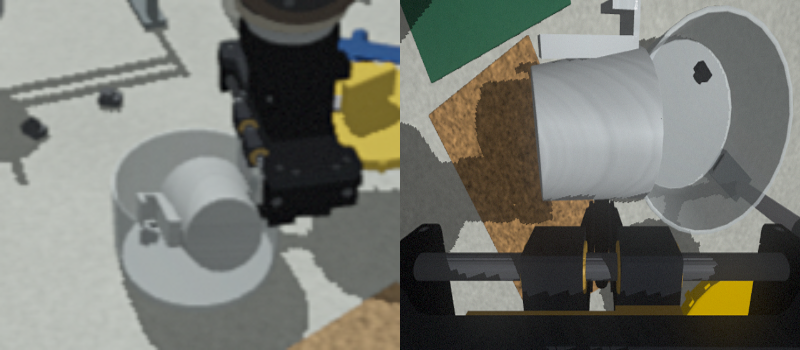

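Wrist view: the cup is still lying sideways, with its base edge at x≈535 and its mouth towards the right. It passed over the rim without touching. I'll measure its tilt by fitting the projected cup outline to the wrist picture's edges.

```bash
cat >> h.py <<'E'
from scipy.optimize import differential_evolution as DE
def circ(r,h,n=72):
    a=np.linspace(0,2*np.pi,n,endpoint=False); return np.c_[r*np.cos(a),r*np.sin(a),np.full(n,h)]
def tilt(th0=(-.3,2.4)):
    "fit cup in wrist image -> theta (roll towards +ytool), D, handle z above TCP"
    j,K,V=cam('wrist'); s=env.state(); p=s['eef_pos']; Rm=rot()
    g=cv2.GaussianBlur(j,(3,3),0); ed=cv2.Canny(g,30,90); ed[240:]=0
    dt=np.minimum(cv2.distanceTransform(255-ed,cv2.DIST_L2,5),12)
    ex=np.r_[Rm[:2,0],0]; ey=np.r_[Rm[:2,1],0]
    def pts(q):
        th,D,zo=q[:3]; dy=q[3]; zc=np.sin(th)*ey+np.cos(th)*[0,0,1]; yc=np.cos(th)*ey-np.sin(th)*np.array([0,0,1])
        H=p+D*ex+dy*ey+[0,0,zo]
        f=lambda c:H+c[:,:1]*ex+c[:,1:2]*yc+(c[:,2:]-45)*zc
        return proj(K,V,f(circ(40,70))),proj(K,V,f(circ(31,0)))
    def cost(q):
        a,b=pts(q); h=cv2.convexHull(np.r_[a,b].astype(np.float32))[:,0]
        n=len(h); L=np.concatenate([h[i]+(h[(i+1)%n]-h[i])*np.linspace(0,1,max(2,int(np.linalg.norm(h[(i+1)%n]-h[i])/3)),endpoint=False)[:,None] for i in range(n)])
        if np.cos(q[0])>-.1: L=np.r_[L,a]
        if np.cos(q[0])<.1: L=np.r_[L,b]
        L=L[(L[:,1]<238)&(L[:,0]>2)&(L[:,0]<637)&(L[:,1]>2)].astype(int)
        if len(L)<40: return 12
        return dt[L[:,1],L[:,0]].mean()
    r=DE(cost,[th0,(48,70),(0,18),(-5,5)],seed=1,popsize=20,maxiter=80)
    print('theta deg %.1f D %.1f zo %.1f dy %.1f cost %.2f'%(np.degrees(r.x[0]),*r.x[1:],r.fun))
E
time python3 - <<'E'
from h import *
tilt(); tilt((-.3,.9)); tilt((1.0,1.7)); tilt((1.7,2.4))
E
```

```text
Traceback (most recent call last):
  File "h.py", line 40, in cost
    a,b=pts(q); h=cv2.convexHull(np.r_[a,b].astype(np.float32))[:,0]
        ~~~^^^
  File "h.py", line 35, in pts
    th,D,zo=q[:3]; dy=q[3]; zc=np.sin(th)*ey+np.cos(th)*[0,0,1]; yc=np.cos(th)*ey-np.sin(th)*np.array([0,0,1])
                                             ~~~~~~~~~~^~~~~~~~
TypeError: can't multiply sequence by non-int of type 'numpy.float64'

The above exception was the direct cause of the following exception:

Traceback (most recent call last):
  File "h.py", line 47, in tilt
    r=DE(cost,[th0,(48,70),(0,18),(-5,5)],seed=1,popsize=20,maxiter=80)
RuntimeError: The map-like callable must be of the form f(func, iterable), returning a sequence of numbers the same length as 'iterable'

real	0m2.801s
user	0m1.263s
sys	0m0.146s
```

```bash
sed -i 's/np.cos(th)\*\[0,0,1\]/np.cos(th)*np.array([0,0,1])/' h.py
time python3 - <<'E'
from h import *
tilt((-.3,.9)); tilt((0.9,1.7)); tilt((1.7,2.4))
E
```

```text
theta deg 2.3 D 58.8 zo 13.3 dy -0.5 cost 4.00
theta deg 97.3 D 56.6 zo 11.9 dy 4.9 cost 3.03
theta deg 108.7 D 56.7 zo 11.1 dy 1.3 cost 1.38
real	0m20.350s
user	0m16.965s
sys	0m0.137s
```

Request:
step_arm(moves=[{"tx": 0, "ty": 0, "tz": -16, "roll": 0}, {"tx": 0, "ty": 35, "tz": -16, "roll": 0}, {"tx": 0, "ty": 70, "tz": -16, "roll": 0}, {"tx": 0, "ty": 94, "tz": -16, "roll": 0}, {"tx": 0, "ty": 94, "tz": 10, "roll": 0}, {"tx": 0, "ty": 94, "tz": 36, "roll": 0}, {"tx": 0, "ty": 94, "tz": 40, "roll": 0}, {"tx": 0, "ty": 94, "tz": 40, "roll": 0}])

```text
t: 13.57
eef_pos: [513.6, -126.2, 91.6]
tcp_rot: [3.141, -0.003, 2.797]
ft_force: [-0.1, 0.7, -0.6]
opening: 0.112
grip_force: 30.0
```

```bash
python3 - <<'E'
from h import *
where()
E
```

```text
t 13.57 jar t,e,z 48.3 -5.0 91.6 yaw 2.797 F [-0.1  0.7 -0.6] M [-0.   -0.09 -0.01] open 10.7 29.995118379592896
```

Request:
step_arm(moves=[{"tx": 0, "ty": -10, "tz": -1, "roll": 0}, {"tx": 0, "ty": -18, "tz": -2, "roll": 0}, {"tx": 0, "ty": -20, "tz": -8, "roll": 0}, {"tx": 0, "ty": -25, "tz": -18, "roll": 0}, {"tx": 0, "ty": -32, "tz": -27, "roll": 0}, {"tx": 0, "ty": -38, "tz": -32, "roll": 0}, {"tx": 0, "ty": -44, "tz": -36, "roll": 0}, {"tx": 0, "ty": -56, "tz": -41, "roll": 0}, {"tx": 0, "ty": -69, "tz": -43, "roll": 0}, {"tx": 0, "ty": -82, "tz": -42, "roll": 0}, {"tx": 0, "ty": -91, "tz": -38, "roll": 0}, {"tx": 0, "ty": -91, "tz": -38, "roll": 0}])

```text
t: 14.57
eef_pos: [483.1, -214.7, 130.7]
tcp_rot: [-3.141, 0.002, 2.794]
ft_force: [1.1, -3.2, 5.1]
opening: 0.118
grip_force: 30.0
```

```bash
python3 - <<'E'
from h import *
where();tilt((-.3,.9)); tilt((0.9,1.7)); tilt((1.7,2.4))
E
```

```text
t 14.57 jar t,e,z 49.9 -98.6 130.7 yaw 2.794 F [ 1.1 -3.2  5.1] M [-0.38 -0.16  0.06] open 11.2 29.987546503543854
theta deg -0.4 D 58.7 zo 7.2 dy 1.1 cost 0.42
theta deg 97.4 D 59.0 zo 6.2 dy 5.0 cost 3.00
theta deg 105.6 D 57.6 zo 2.5 dy 2.9 cost 2.10
```

The cup is upright again (θ≈0°, cost 0.42). Next, place it on the mat.

```bash
python3 - <<'E'
from h import *
print(delta([474,-362,46]))
E
```

```text
[ -41.7 -143.4   84.7]
```

Request:
step_arm(moves=[{"tx": 0, "ty": -10, "tz": -15, "roll": 0}, {"tx": -8, "ty": -40, "tz": -15, "roll": 0}, {"tx": -16, "ty": -75, "tz": -10, "roll": 0}, {"tx": -30, "ty": -110, "tz": 10, "roll": 0}, {"tx": -42, "ty": -143, "tz": 30, "roll": 0}, {"tx": -42, "ty": -143, "tz": 60, "roll": 0}, {"tx": -42, "ty": -143, "tz": 80, "roll": 0}, {"tx": -42, "ty": -143, "tz": 85, "roll": 0}, {"tx": -42, "ty": -143, "tz": 87, "roll": 0}, {"tx": -42, "ty": -143, "tz": 88, "roll": 0}])

```text
t: 15.55
eef_pos: [474.7, -360.5, 42.7]
tcp_rot: [3.141, -0.0, 2.797]
ft_force: [-0.4, -0.2, -0.9]
opening: 0.117
grip_force: 30.0
```

Request:
step_arm(moves=[{"tx": 0, "ty": 0, "tz": 1, "roll": 0}, {"tx": 0, "ty": 0, "tz": 2, "roll": 0}])

```text
t: 15.72
eef_pos: [475.0, -361.0, 41.7]
tcp_rot: [-3.141, 0.002, 2.797]
ft_force: [-0.0, 0.3, 0.4]
opening: 0.12
grip_force: 30.0
```

Request:
step_arm(moves=[{"tx": 0, "ty": 0, "tz": 1, "roll": 0}, {"tx": 0, "ty": 0, "tz": 2, "roll": 0}, {"tx": 0, "ty": 0, "tz": 2, "roll": 0}])

```text
t: 15.97
eef_pos: [475.3, -361.8, 39.5]
tcp_rot: [-3.14, 0.003, 2.796]
ft_force: [2.7, -1.6, 5.6]
opening: 0.117
grip_force: 30.0
```

```bash
python3 - <<'E'
from h import *
where();tilt((-.3,.5))
E
```

```text
t 15.97 jar t,e,z 92.8 -239.6 39.5 yaw 2.796 F [ 2.7 -1.6  5.6] M [-0.18 -0.2   0.05] open 11.2 29.98412847518921
theta deg 2.3 D 58.7 zo 7.0 dy 1.4 cost 0.22
```

Request:
step_arm(moves=[{"tx": 0, "ty": 0, "tz": 0, "roll": 0}, {"tx": 0, "ty": 0, "tz": 0, "roll": 0}, {"tx": 0, "ty": 0, "tz": 0, "roll": 0}, {"tx": 0, "ty": 0, "tz": 0, "roll": 0}, {"tx": 0, "ty": 0, "tz": -20, "roll": 0}, {"tx": 0, "ty": 0, "tz": -60, "roll": 0}, {"tx": 0, "ty": 0, "tz": -100, "roll": 0}, {"tx": 0, "ty": 0, "tz": -140, "roll": 0}, {"tx": 0, "ty": 0, "tz": -165, "roll": 0}, {"tx": 0, "ty": 0, "tz": -165, "roll": 0}], grip=50)

```text
t: 16.85
eef_pos: [475.7, -362.2, 209.0]
tcp_rot: [-3.138, 0.008, 2.796]
ft_force: [0.1, -0.9, 0.1]
opening: 0.526
grip_force: 0.0
```

```bash
python3 - <<'E'
from h import *
where()
# check first cup in wrist image + target for cup L: ax
print(delta([402,220,204]), 1.394-env.state()['tcp_rot'][2])
j,K,V=cam('wrist'); p=np.array([475.3,-361.8])+58.7*rot()[:2,0]; print('cup at',p)
print(proj(K,V,[np.r_[p,74]]))
g=cv2.medianBlur(cv2.cvtColor(j,6),3)
print(cv2.HoughCircles(g,cv2.HOUGH_GRADIENT,1.5,60,param1=100,param2=60,minRadius=25,maxRadius=90))
E
```

```text
t 16.85 jar t,e,z 93.3 -239.8 209.0 yaw 2.796 F [ 0.1 -0.9  0.1] M [ 0.01 -0.02 -0.03] open 50.1 0.0
[266.5 522.9   1.3] -1.4021962617677828
cup at [ 420.06668966 -341.92774673]
[[321.49655543 120.93795894]]
[[[324.75 119.25  44.5 ]
  [375.75 197.25  72.55]
  [578.25  87.75  82.45]
  [401.25 255.75  47.8 ]]]
```

Request:
step_arm(moves=[{"tx": 267, "ty": 526, "tz": 4, "roll": 1.402}, {"tx": 267, "ty": 526, "tz": 4, "roll": 1.402}, {"tx": 267, "ty": 526, "tz": 4, "roll": 1.402}, {"tx": 267, "ty": 526, "tz": 4, "roll": 1.402}, {"tx": 267, "ty": 526, "tz": 4, "roll": 1.402}, {"tx": 267, "ty": 526, "tz": 4, "roll": 1.402}, {"tx": 267, "ty": 526, "tz": 4, "roll": 1.402}, {"tx": 267, "ty": 526, "tz": 4, "roll": 1.402}, {"tx": 267, "ty": 526, "tz": 4, "roll": 1.402}, {"tx": 267, "ty": 526, "tz": 4, "roll": 1.402}, {"tx": 267, "ty": 526, "tz": 4, "roll": 1.402}, {"tx": 267, "ty": 526, "tz": 4, "roll": 1.402}])

```text
t: 17.9
eef_pos: [418.0, 91.6, 199.2]
tcp_rot: [-3.139, 0.0, 1.428]
ft_force: [1.0, -0.3, 0.3]
opening: 0.526
grip_force: 0.0
```

Request:
step_arm(moves=[{"tx": 0, "ty": 0, "tz": 0, "roll": 0}])

```text
t: 17.98
eef_pos: [417.5, 94.0, 199.2]
tcp_rot: [-3.139, -0.0, 1.427]
ft_force: [-0.4, -0.5, 0.4]
opening: 0.524
grip_force: 0.0
```

```bash
python3 - <<'E'
from h import *
where();print(delta([402,223,200]), 1.394-env.state()['tcp_rot'][2])
E
```

```text
t 17.98 jar t,e,z -117.4 169.1 199.2 yaw 1.427 F [-0.4 -0.5  0.4] M [-0.06  0.04 -0.03] open 49.8 0.0
[125.4 -33.8  -0.6] -0.033361239455383274
```

Request:
step_arm(moves=[{"tx": 125.5, "ty": -34, "tz": 0, "roll": 0.033}, {"tx": 125.5, "ty": -34, "tz": 0, "roll": 0.033}, {"tx": 125.5, "ty": -34, "tz": 0, "roll": 0.033}, {"tx": 125.5, "ty": -34, "tz": 0, "roll": 0.033}, {"tx": 125.5, "ty": -34, "tz": 0, "roll": 0.033}])

```text
t: 18.4
eef_pos: [401.8, 220.3, 199.2]
tcp_rot: [-3.14, 0.001, 1.405]
ft_force: [0.6, -0.1, -0.5]
opening: 0.524
grip_force: 0.0
```

```bash
python3 - <<'E'
from h import *
where()
print(delta([402,223,127]))
j,K,V=cam('wrist'); 
# dark handle columns between the fingers, rows 205..245
g=cv2.cvtColor(j,6).astype(int)
for r in (200,215,230,245):
    x=np.where(g[r,285:365]<35)[0]+285; print(r,x.min() if len(x) else None,x.max() if len(x) else None,x.mean() if len(x) else None)
x=np.where(g[255:,:][0]<40)[0]; print([k for k in range(640) if g[258,k]<45][:3])
tilt((-.2,.2))
E
```

```text
t 18.40 jar t,e,z -175.4 282.5 199.2 yaw 1.405 F [ 0.6 -0.1 -0.5] M [-0.11  0.    0.02] open 49.8 0.0
[ 2.8 -0.1 72.2]
200 None None None
215 313 313 313.0
230 None None None
245 None None None
[32, 33, 34]
theta deg 10.5 D 53.4 zo 10.4 dy 4.2 cost 4.18
```

```bash
python3 - <<'E'
from h import *
j,K,V=cam('wrist'); g=cv2.GaussianBlur(cv2.cvtColor(j,6),(1,9),0)
for r in (205,225,245): print(r,g[r,285:370:3].tolist())
print(g[170:275:5,324].tolist())
ax=np.array([411.9,279,0]);d=np.array([-.176,-.984,0])
print(proj(K,V,[ax+d*101+[0,0,135],ax+d*50+[0,0,135]]).round(1))
E
```

```text
205 [166, 104, 89, 88, 88, 89, 87, 87, 88, 38, 41, 42, 41, 40, 46, 84, 86, 90, 89, 88, 89, 87, 87, 157, 158, 159, 157, 152, 153]
225 [141, 90, 89, 90, 90, 88, 90, 90, 91, 38, 43, 42, 43, 42, 65, 90, 88, 63, 48, 50, 51, 50, 50, 66, 152, 155, 153, 151, 152]
245 [160, 162, 148, 110, 90, 88, 89, 89, 92, 41, 42, 44, 41, 41, 84, 87, 85, 89, 85, 85, 109, 134, 150, 157, 160, 159, 156, 158, 141]
[139, 135, 137, 136, 143, 51, 41, 40, 42, 44, 42, 42, 41, 41, 40, 41, 40, 41, 58, 114, 153]
[[321.2 264.6]
 [321.8 198.4]]
```

Request:
step_arm(moves=[{"tx": 2.5, "ty": -2.5, "tz": 36, "roll": 0.011}, {"tx": 2.5, "ty": -2.5, "tz": 72, "roll": 0.011}, {"tx": 2.5, "ty": -2.5, "tz": 73, "roll": 0.011}, {"tx": 2.5, "ty": -2.5, "tz": 73, "roll": 0.011}, {"tx": 2.5, "ty": -2.5, "tz": 73, "roll": 0.011}])

```text
t: 18.97
eef_pos: [401.5, 221.2, 128.6]
tcp_rot: [3.141, -0.0, 1.388]
ft_force: [1.2, -0.4, 0.4]
opening: 0.525
grip_force: 0.0
```

Request:
step_arm(moves=[{"tx": 0, "ty": 0, "tz": 0, "roll": 0}, {"tx": 0, "ty": 0, "tz": 0, "roll": 0}, {"tx": 0, "ty": 0, "tz": 0, "roll": 0}, {"tx": 0, "ty": 0, "tz": 0, "roll": 0}, {"tx": 0, "ty": 0, "tz": 0, "roll": 0}, {"tx": 0, "ty": 0, "tz": 0, "roll": 0}, {"tx": 0, "ty": 0, "tz": 0, "roll": 0}, {"tx": 0, "ty": 0, "tz": 0, "roll": 0}, {"tx": 0, "ty": 0, "tz": 0, "roll": 0}, {"tx": 0, "ty": 0, "tz": 0, "roll": 0}], grip=0)

```text
t: 19.8
eef_pos: [400.8, 221.9, 127.5]
tcp_rot: [3.141, -0.0, 1.39]
ft_force: [1.3, -0.5, 0.4]
opening: 0.12
grip_force: 30.0
```

Request:
step_arm(moves=[{"tx": 0, "ty": 0, "tz": -10, "roll": 0}, {"tx": 0, "ty": 0, "tz": -20, "roll": 0}, {"tx": 0, "ty": 0, "tz": -30, "roll": 0}, {"tx": 0, "ty": 0, "tz": -45, "roll": 0}, {"tx": 0, "ty": 0, "tz": -60, "roll": 0}, {"tx": 0, "ty": 0, "tz": -80, "roll": 0}, {"tx": 0, "ty": 0, "tz": -90, "roll": 0}, {"tx": 0, "ty": 0, "tz": -90, "roll": 0}])

```text
t: 20.47
eef_pos: [401.2, 222.1, 219.1]
tcp_rot: [3.139, -0.002, 1.39]
ft_force: [-0.1, -0.1, -1.2]
opening: 0.116
grip_force: 30.0
```

```bash
python3 - <<'E'
from h import *
where();tilt((-.2,.2))
print(delta(jar(50,-137.6,215)), 2.793-env.state()['tcp_rot'][2])
E
```

```text
t 20.47 jar t,e,z -176.6 283.9 219.1 yaw 1.390 F [-0.1 -0.1 -1.2] M [-0.11  0.04  0.  ] open 11.1 29.982134699821472
theta deg -11.1 D 55.2 zo 0.0 dy 3.4 cost 0.79
[-453.2  153.3    2.6] 1.4031999891695022
```

Request:
step_arm(moves=[{"tx": -453, "ty": 153, "tz": 0, "roll": -1.403}, {"tx": -453, "ty": 153, "tz": 0, "roll": -1.403}, {"tx": -453, "ty": 153, "tz": 0, "roll": -1.403}, {"tx": -453, "ty": 153, "tz": 0, "roll": -1.403}, {"tx": -453, "ty": 153, "tz": 0, "roll": -1.403}, {"tx": -453, "ty": 153, "tz": 0, "roll": -1.403}, {"tx": -453, "ty": 153, "tz": 0, "roll": -1.403}, {"tx": -453, "ty": 153, "tz": 0, "roll": -1.403}, {"tx": -453, "ty": 153, "tz": 0, "roll": -1.403}, {"tx": -453, "ty": 153, "tz": 0, "roll": -1.403}, {"tx": -453, "ty": 153, "tz": 0, "roll": -1.403}, {"tx": -453, "ty": 153, "tz": 0, "roll": -1.403}])

```text
t: 21.52
eef_pos: [462.8, -205.9, 216.1]
tcp_rot: [3.141, -0.002, 2.687]
ft_force: [0.0, 0.7, -1.0]
opening: 0.115
grip_force: 30.0
```

Request:
step_arm(moves=[{"tx": 0, "ty": 0, "tz": 0, "roll": 0}, {"tx": 0, "ty": 0, "tz": 0, "roll": 0}, {"tx": 0, "ty": 0, "tz": 0, "roll": 0}])

```text
t: 21.77
eef_pos: [462.8, -203.9, 216.2]
tcp_rot: [3.141, -0.002, 2.68]
ft_force: [0.6, -0.1, -1.4]
opening: 0.118
grip_force: 30.0
```

```bash
sed -i 's/(0,18),(-5,5)/(-6,18),(-8,8)/' h.py; python3 - <<'E'
from h import *
where();tilt((-.4,.4))
print(delta(jar(50,-137.6,126)), 2.793-env.state()['tcp_rot'][2])
E
```

```text
t 21.77 jar t,e,z 27.0 -95.4 216.2 yaw 2.680 F [ 0.6 -0.1 -1.4] M [-0.05 -0.05 -0.  ] open 11.2 29.982789158821106
theta deg 11.0 D 54.9 zo -2.5 dy -2.3 cost 0.61
[-27.8 -40.   90.5] 0.1122756865718526
```

```bash
python3 - <<'E'
s=open('h.py').read()
s=s.replace("f=lambda c:H+c[:,:1]*ex+c[:,1:2]*yc+(c[:,2:]-45)*zc","G=p+[0,0,9]; Rp=R.from_rotvec(q[4]*ey).as_matrix()\n        f=lambda c:G+(H+c[:,:1]*ex+c[:,1:2]*yc+(c[:,2:]-45)*zc-G)@Rp.T")
s=s.replace("(-6,18),(-8,8)]","(3,14),(-5,5),(-.3,.3)]").replace("dy %.1f cost","dy %.1f pitch %.3f cost")
open('h.py','w').write(s)
E
python3 - <<'E'
from h import *
tilt((-.4,.4)); tilt((-.4,.4)); print(rot()[:,1])
E
```

```text
theta deg 0.8 D 54.1 zo 7.6 dy 1.2 pitch -0.288 cost 0.16
theta deg 0.8 D 54.0 zo 8.2 dy 1.3 pitch -0.296 cost 0.15
[4.43401436e-01 8.96323113e-01 2.07601627e-04]
```

The extended fit (cost 0.15) shows the cup upright in roll but sagging about 17° in the grip. I'll press it flat on the bare bench beside the jar to level it.

```bash
python3 - <<'E'
from h import *
print(delta([439,-219,60]), 2.793-env.state()['tcp_rot'][2])
E
```

```text
[ 14.6 -25.  157.1] 0.11079722525791702
```

Request:
step_arm(moves=[{"tx": 14.6, "ty": -25, "tz": 0, "roll": -0.11}, {"tx": 14.6, "ty": -25, "tz": 40, "roll": -0.11}, {"tx": 14.6, "ty": -25, "tz": 80, "roll": -0.11}, {"tx": 14.6, "ty": -25, "tz": 120, "roll": -0.11}, {"tx": 14.6, "ty": -25, "tz": 145, "roll": -0.11}, {"tx": 14.6, "ty": -25, "tz": 153, "roll": -0.11}, {"tx": 14.6, "ty": -25, "tz": 159, "roll": -0.11}, {"tx": 14.6, "ty": -25, "tz": 164, "roll": -0.11}, {"tx": 14.6, "ty": -25, "tz": 168, "roll": -0.11}, {"tx": 14.6, "ty": -25, "tz": 172, "roll": -0.11}, {"tx": 14.6, "ty": -25, "tz": 175, "roll": -0.11}, {"tx": 14.6, "ty": -25, "tz": 175, "roll": -0.11}])

```text
t: 22.92
eef_pos: [439.3, -220.2, 42.5]
tcp_rot: [-3.142, 0.001, 2.792]
ft_force: [-0.1, 0.2, -1.6]
opening: 0.12
grip_force: 30.0
```

```bash
python3 - <<'E'
from h import *
where(); tilt((-.4,.4))
E
```

```text
t 22.92 jar t,e,z 10.6 -118.8 42.5 yaw 2.792 F [-0.1  0.2 -1.6] M [-0.03 -0.07 -0.01] open 11.4 29.98272567987442
theta deg -11.8 D 54.6 zo 13.6 dy 3.4 pitch -0.231 cost 0.72
```

Request:
step_arm(moves=[{"tx": 0, "ty": 0, "tz": 2, "roll": 0}, {"tx": 0, "ty": 0, "tz": 4, "roll": 0}, {"tx": 0, "ty": 0, "tz": 5, "roll": 0}, {"tx": 0, "ty": 0, "tz": 5, "roll": 0}])

```text
t: 23.3
eef_pos: [440.9, -221.3, 38.6]
tcp_rot: [-3.141, 0.005, 2.792]
ft_force: [2.3, -0.5, 11.5]
opening: 0.118
grip_force: 30.0
```

```bash
python3 - <<'E'
from h import *
where(); tilt((-.4,.4))
j,K,V=cam('wrist');i,_,_=cam('side'); cv2.imwrite('pics/s10.png',np.hstack([cv2.resize(i[170:330,220:400],(400,355)),cv2.resize(j,(400,355))]))
E
```

```text
t 23.30 jar t,e,z 12.4 -119.2 38.6 yaw 2.792 F [ 2.3 -0.5 11.5] M [-0.09 -0.54 -0.03] open 11.2 30.000747442245483
theta deg 7.9 D 54.7 zo 6.8 dy -1.6 pitch -0.072 cost 0.79
```

Request:
step_arm(moves=[{"tx": 0, "ty": 0, "tz": -4, "roll": 0}, {"tx": 0, "ty": -2, "tz": -10, "roll": 0}, {"tx": 0, "ty": -4, "tz": -18, "roll": 0}, {"tx": 0, "ty": -8, "tz": -28, "roll": 0}, {"tx": 0, "ty": -12, "tz": -40, "roll": 0}, {"tx": 0, "ty": -16, "tz": -52, "roll": 0}, {"tx": 0, "ty": -20, "tz": -64, "roll": 0}, {"tx": 0, "ty": -20, "tz": -76, "roll": 0}, {"tx": 0, "ty": -20, "tz": -84, "roll": 0}, {"tx": 0, "ty": -20, "tz": -88, "roll": 0}, {"tx": 0, "ty": -20, "tz": -88, "roll": 0}])

```text
t: 24.37
eef_pos: [432.5, -239.1, 126.3]
tcp_rot: [-3.141, 0.001, 2.792]
ft_force: [-0.2, 0.9, -1.3]
opening: 0.12
grip_force: 30.0
```

```bash
python3 - <<'E'
from h import *
where(); tilt((-.4,.4))
print(delta(jar(50,-137.6,126)))
E
```

```text
t 24.37 jar t,e,z 10.6 -138.9 126.3 yaw 2.792 F [-0.2  0.9 -1.3] M [-0.01 -0.07  0.03] open 11.4 29.998099207878113
theta deg -7.1 D 52.0 zo 7.8 dy 2.8 pitch -0.204 cost 0.93
[-39.6   1.1  -0.4]
```

```bash
sed -i 's/def tilt(th0=(-.3,2.4)):/def tilt(th0=(-.3,2.4),seed=1,lo=30,hi=90):/; s/cv2.Canny(g,30,90)/cv2.Canny(g,lo,hi)/; s/seed=1,popsize=20,maxiter=80/seed=seed,popsize=25,maxiter=150/' h.py; python3 - <<'E'
from h import *
for s,lo,hi in [(2,30,90),(3,15,45),(4,60,150)]: tilt((-.5,.5),s,lo,hi)
E
```

```text
theta deg -1.4 D 52.0 zo 10.3 dy 1.6 pitch -0.296 cost 0.47
theta deg 1.4 D 52.1 zo 10.0 dy 1.0 pitch -0.296 cost 0.17
theta deg 12.5 D 52.5 zo 6.0 dy -2.1 pitch -0.125 cost 0.92
```

```bash
sed -i 's/(-.3,.3)\]/(-.6,.2)]/' h.py; python3 - <<'E'
from h import *
where()
for s,lo,hi in [(2,20,60),(3,15,45)]: tilt((-.4,.4),s,lo,hi)
E
```

```text
t 24.57 jar t,e,z 10.1 -138.7 124.9 yaw 2.792 F [-0.   0.3 -2.2] M [-0.08 -0.12 -0.02] open 11.1 29.99817967414856
theta deg -2.8 D 54.7 zo 9.8 dy 2.1 pitch -0.118 cost 0.43
theta deg -1.3 D 56.4 zo 3.1 dy 1.7 pitch 0.011 cost 0.30
```

Request:
step_arm(moves=[{"tx": -20, "ty": 0, "tz": 0, "roll": 0}, {"tx": -35, "ty": 0, "tz": 0, "roll": 0}, {"tx": -39, "ty": 0, "tz": -4, "roll": 0}, {"tx": -39, "ty": 0, "tz": -8, "roll": 0}, {"tx": -39, "ty": 0, "tz": -10, "roll": 0}, {"tx": -39, "ty": 0, "tz": -10, "roll": 0}, {"tx": -39, "ty": 0, "tz": -10, "roll": 0}])

```text
t: 25.25
eef_pos: [468.4, -252.1, 135.6]
tcp_rot: [3.142, -0.0, 2.792]
ft_force: [0.5, -0.0, -0.3]
opening: 0.12
grip_force: 30.0
```

```bash
python3 - <<'E'
from h import *
where()
for s,lo,hi in [(2,20,60),(3,15,45)]: tilt((-.4,.4),s,lo,hi)
E
```

```text
t 25.25 jar t,e,z 48.8 -138.8 135.6 yaw 2.792 F [ 0.5 -0.  -0.3] M [-0.05 -0.03 -0.  ] open 11.4 29.99813050031662
theta deg -2.5 D 56.4 zo 3.5 dy 2.0 pitch 0.007 cost 0.29
theta deg -0.3 D 56.3 zo 3.9 dy 1.4 pitch -0.004 cost 0.23
```

Request:
step_arm(moves=[{"tx": 0, "ty": 6, "tz": 4, "roll": 0}, {"tx": 0, "ty": 14, "tz": 8, "roll": 0}, {"tx": 0, "ty": 20, "tz": 8, "roll": 0}, {"tx": 0, "ty": 25, "tz": 8, "roll": 0}, {"tx": 0, "ty": 29, "tz": 8, "roll": 0}, {"tx": 0, "ty": 33, "tz": 7, "roll": 0}, {"tx": 0, "ty": 37, "tz": 5, "roll": 0}, {"tx": 0, "ty": 41, "tz": 3, "roll": 0}, {"tx": 0, "ty": 46, "tz": 1, "roll": 0}, {"tx": 0, "ty": 52, "tz": -1, "roll": 0}, {"tx": 0, "ty": 58, "tz": -2, "roll": 0}, {"tx": 0, "ty": 64, "tz": -2, "roll": 0}])

```text
t: 26.35
eef_pos: [492.4, -193.1, 138.9]
tcp_rot: [-3.14, 0.005, 2.792]
ft_force: [2.7, -5.6, 6.3]
opening: 0.112
grip_force: 30.0
```

```bash
python3 - <<'E'
from h import *
where()
for s,lo,hi in [(2,20,60),(3,15,45)]: tilt((-.4,1.7),s,lo,hi)
E
```

```text
t 26.35 jar t,e,z 51.2 -75.2 138.9 yaw 2.792 F [ 2.7 -5.6  6.3] M [-1.29 -0.27  0.27] open 10.7 29.98208910226822
theta deg 36.4 D 56.7 zo 3.1 dy -1.9 pitch 0.032 cost 1.06
theta deg 40.6 D 54.3 zo 3.1 dy -2.2 pitch 0.115 cost 1.11
```

Request:
step_arm(moves=[{"tx": 0, "ty": 5, "tz": 0, "roll": 0}, {"tx": 0, "ty": 10, "tz": 0.5, "roll": 0}, {"tx": 0, "ty": 15, "tz": 2, "roll": 0}, {"tx": 0, "ty": 20, "tz": 5, "roll": 0}, {"tx": 0, "ty": 26, "tz": 9, "roll": 0}, {"tx": 0, "ty": 31, "tz": 14, "roll": 0}, {"tx": 0, "ty": 36, "tz": 19, "roll": 0}, {"tx": 0, "ty": 39, "tz": 23, "roll": 0}, {"tx": 0, "ty": 41, "tz": 28, "roll": 0}, {"tx": 0, "ty": 43, "tz": 33, "roll": 0}, {"tx": 0, "ty": 44, "tz": 36, "roll": 0}, {"tx": 0, "ty": 44, "tz": 38, "roll": 0}])

```text
t: 27.45
eef_pos: [505.8, -150.7, 98.8]
tcp_rot: [3.141, -0.001, 2.792]
ft_force: [-0.5, -0.4, -0.1]
opening: 0.005
grip_force: 0.0
```

```bash
python3 - <<'E'
from h import *
where()
for s,lo,hi in [(2,20,60),(3,15,45)]: tilt((1.4,2.4),s,lo,hi)
E
```

```text
t 27.45 jar t,e,z 49.3 -30.7 98.8 yaw 2.792 F [-0.5 -0.4 -0.1] M [ 0.03  0.05 -0.01] open 0.5 0.0
theta deg 137.4 D 63.9 zo 11.3 dy -0.1 pitch 0.194 cost 4.18
theta deg 103.8 D 70.0 zo 3.2 dy 3.0 pitch -0.600 cost 3.32
```

The gripper has closed on nothing, so the cup slipped out during the last roll. I'll lift clear and look.

Request:
step_arm(moves=[{"tx": 0, "ty": 0, "tz": -40, "roll": 0}, {"tx": 0, "ty": 0, "tz": -80, "roll": 0}, {"tx": 0, "ty": 0, "tz": -120, "roll": 0}, {"tx": 0, "ty": -40, "tz": -150, "roll": 0}, {"tx": 0, "ty": -80, "tz": -150, "roll": 0}, {"tx": 0, "ty": -120, "tz": -150, "roll": 0}, {"tx": 0, "ty": -150, "tz": -150, "roll": 0}, {"tx": 0, "ty": -150, "tz": -150, "roll": 0}], grip=50)

```text
t: 28.22
eef_pos: [452.8, -296.5, 249.8]
tcp_rot: [-3.14, 0.001, 2.788]
ft_force: [0.0, 0.7, 0.7]
opening: 0.492
grip_force: 0.0
```

```bash
python3 - <<'E'
from h import *
where()
i,Ki,Vi=cam('side');j,Kj,Vj=cam('wrist');k,Kk,Vk=cam('top')
np.savez('drop.npz',i=i,Ki=Ki,Vi=Vi,j=j,Kj=Kj,Vj=Vj,k=k,Kk=Kk,Vk=Vk)
a=cv2.resize(i[170:330,210:410],(400,320)); b=cv2.resize(k[160:288,290:450],(400,320)); c=cv2.resize(j,(400,250))
d=np.zeros((250,400,3),np.uint8); d=cv2.resize(i[60:360:1,160:640:1],(400,250))
cv2.imwrite('pics/s11.png',np.vstack([np.hstack([a,b]),np.hstack([c,d])]))
E
```

```text
t 28.22 jar t,e,z 49.3 -185.9 249.8 yaw 2.788 F [0.  0.7 0.7] M [-0.01 -0.03  0.  ] open 46.8 0.0
```

View pics/s11.png

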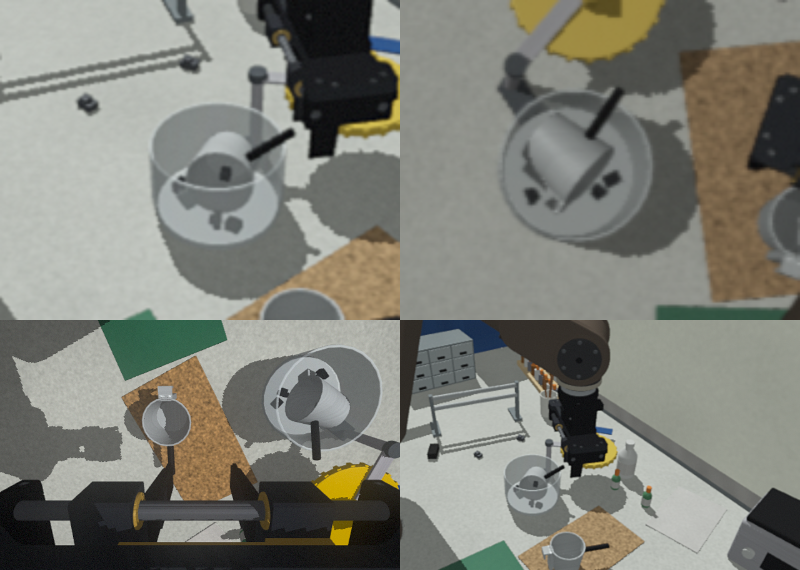

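Luckily, the cup fell inside the jar on its side and its parts spilled into the jar: four dark parts at top-crop (530,195), (552,203), (598,190) and (612,178). Its handle sticks up at (590,135)–(622,92), and cup 1 stands on the mat. I'll triangulate the handle.

```bash
cat >> h.py <<'E'
def tri(obs):
    A=[]
    for K,V,uv in obs:
        P=K@V[:3]; A+=[uv[0]*P[2]-P[0],uv[1]*P[2]-P[1]]
    X=np.linalg.svd(np.array(A))[2][-1]; X=X[:3]/X[3]
    return X.round(1),[np.abs(proj(K,V,X)[0]-uv).max().round(1) for K,V,uv in obs]
E
python3 - <<'E'
from h import *
d=np.load('drop.npz')
S=lambda u:(d['Ki'],d['Vi'],np.array(u));W=lambda u:(d['Kj'],d['Vj'],np.array(u));T=lambda u:(d['Kk'],d['Vk'],np.array(u))
print('in',tri([S((335,248.5)),T((366,214)),W((505.6,163))]),tri([S((335,248.5)),T((366,214))]))
print('out',tri([S((356.5,236.5)),T((378.8,196.8)),W((507,221))]),tri([S((356.5,236.5)),T((378.8,196.8))]))
# dark parts inside jar in top view
g=cv2.cvtColor(d['k'],6); m=((g<70)).astype(np.uint8); n,l,st,c=cv2.connectedComponentsWithStats(m)
for q in range(1,n):
    if 6<st[q,4]<200 and 325<c[q,0]<400 and 190<c[q,1]<262: print(c[q].round(1),st[q,4],back(d['Kk'],d['Vk'],c[q],12)[0].round(0))
E
```

```text
in (array([ 503.7, -119.7,   73.7]), [np.float64(1.1), np.float64(0.6), np.float64(4.6)]) (array([ 504.2, -121.9,   72.9]), [np.float64(0.4), np.float64(0.5)])
out (array([ 543.6, -146.5,  111.4]), [np.float64(0.8), np.float64(0.7), np.float64(5.2)]) (array([ 543.4, -148.8,  110.8]), [np.float64(0.3), np.float64(0.4)])
[336.5 193.2] 169 [567. -46.  12.]
[371.4 204.9] 103 [ 537. -144.   12.]
[342.4 204.8] 17 [534. -63.  12.]
[374.2 231.2] 27 [ 464. -152.   12.]
[342.3 237.7] 23 [443. -65.  12.]
[369.  236.3] 23 [ 449. -138.   12.]
```

```bash
cat > fit2.py <<'E'
from h import *
d=np.load('drop.npz')
cams=[(d['k'],d['Kk'],d['Vk']),(d['i'],d['Ki'],d['Vi'])]
dts=[]
for im,K,V in cams:
    big=cv2.resize(im,None,fx=2,fy=2,interpolation=cv2.INTER_CUBIC)
    ed=cv2.Canny(big,25,70); dts.append(np.minimum(cv2.distanceTransform(255-ed,cv2.DIST_L2,5),10))
h0=np.array([.654,-.447,.61]); 
def frame(q):
    h=R.from_rotvec([0,0,q[3]]).apply(h0); h=R.from_rotvec(q[4]*np.array([-h[1],h[0],0])/np.hypot(h[0],h[1])).apply(h)
    z0=np.array([0,0,1])-h[2]*h; z0/=np.linalg.norm(z0); x0=np.cross(-h,z0)
    z=np.cos(q[5])*z0+np.sin(q[5])*x0; return np.array(q[:3]),h,z,np.cross(-h,z)
def cost(q):
    C,h,z,x=frame(q); s=0
    f=lambda c:C+c[:,:1]*x+c[:,1:2]*(-h)+(c[:,2:]-45)*z
    A,B=f(circ(40,70)),f(circ(31,0)); Hn=np.array([C+h*t for t in np.linspace(36,101,12)])
    for (im,K,V),dt in zip(cams,dts):
        a,b=proj(K,V,A),proj(K,V,B); hl=cv2.convexHull(np.r_[a,b].astype(np.float32))[:,0]; n=len(hl)
        L=np.concatenate([hl[i]+(hl[(i+1)%n]-hl[i])*np.linspace(0,1,5)[:-1,None] for i in range(n)])
        o=-V[:3,:3].T@V[:3,3]
        L=np.r_[L, a if (o-C)@z>0 else b]
        L=np.clip((L*2+.5).astype(int),0,[1279,799]); s+=dt[L[:,1],L[:,0]].mean()
        hp=np.clip(proj(K,V,Hn).round().astype(int),0,[639,399]); s+=cv2.cvtColor(im,6)[hp[:,1],hp[:,0]].mean()/25
    return s
E
python3 - <<'E'
from fit2 import *
for lo in np.arange(-180,180,60):
    lo=np.radians(lo)
    r=DE(cost,[(466,496),(-121,-91),(37,67),(-.2,.2),(-.25,.25),(lo,lo+1.05)],seed=1,popsize=12,maxiter=60)
    C,h,z,x=frame(r.x); print(round(r.fun,2),C.round(0),h.round(2),'z',z.round(2),'roll',np.degrees(r.x[5]).round(0))
tp=[(374.2,231.2),(342.3,237.7),(369,236.3),(350.8,241)]
P=back(d['Kk'],d['Vk'],tp,12); print(P.round(0)); print(((proj(d['Ki'],d['Vi'],P)-[210,170])*2).round(0))
E
```

```text
5.01 [ 490. -106.   37.] [ 0.51 -0.39  0.77] z [ 0.39 -0.69 -0.61] roll -162.0
3.07 [ 477. -105.   49.] [ 0.67 -0.41  0.61] z [-0.64 -0.74  0.2 ] roll -75.0
5.4 [ 487. -104.   41.] [ 0.55 -0.42  0.72] z [-0.81 -0.47  0.35] roll -60.0
5.87 [ 486. -100.   44.] [ 0.56 -0.47  0.68] z [-0.52  0.44  0.73] roll 0.0
5.28 [491. -99.  40.] [ 0.5  -0.48  0.72] z [ 0.81  0.55 -0.19] roll 106.0
5.7 [ 489. -102.   40.] [ 0.53 -0.45  0.72] z [ 0.84  0.42 -0.36] roll 121.0
[[ 464. -152.   12.]
 [ 443.  -65.   12.]
 [ 449. -138.   12.]
 [ 435.  -88.   12.]]
[[232. 225.]
 [180. 186.]
 [215. 222.]
 [183. 200.]]
```

The fit gives the cup's centre at (477,-105,49), with its handle rising 38° along (.67,-.41,.61) and its mouth sideways. Three parts lie on the jar floor, and one may still be in the cup's mouth. I'll grip the handle near its end.

```bash
python3 - <<'E'
from h import *
print(delta([540,-143.5,150]), 2.592-env.state()['tcp_rot'][2])
E
```

```text
[-29.4 168.7  99.5] -0.19848961682374444
```

Request:
step_arm(moves=[{"tx": -8, "ty": 42, "tz": 0, "roll": 0.198}, {"tx": -15, "ty": 84, "tz": 0, "roll": 0.198}, {"tx": -22, "ty": 125, "tz": 0, "roll": 0.198}, {"tx": -29.4, "ty": 165, "tz": 10, "roll": 0.198}, {"tx": -29.4, "ty": 168.7, "tz": 45, "roll": 0.198}, {"tx": -29.4, "ty": 168.7, "tz": 85, "roll": 0.198}, {"tx": -29.4, "ty": 168.7, "tz": 100, "roll": 0.198}, {"tx": -29.4, "ty": 168.7, "tz": 100, "roll": 0.198}])

```text
t: 29.03
eef_pos: [538.7, -140.9, 146.1]
tcp_rot: [-3.141, -0.006, 2.596]
ft_force: [0.3, -0.4, -0.2]
opening: 0.527
grip_force: 0.0
```

```bash
python3 - <<'E'
from h import *
where(); print(delta([540,-143.5,97]), 2.592-env.state()['tcp_rot'][2])
j,K,V=cam('wrist'); g=cv2.GaussianBlur(cv2.cvtColor(j,6),(1,5),0)
C=np.array([477,-105,49]);h=np.array([.67,-.41,.61])
print(proj(K,V,[C+h*t for t in (40,60,80,101)]).round(0).tolist())
for r in range(130,275,12):
    x=np.where(g[r,285:370]<52)[0]+285; print(r,len(x),x.min() if len(x) else 0,x.max() if len(x) else 0,end=' | ')
E
```

```text
t 29.03 jar t,e,z 76.9 -10.2 146.1 yaw 2.596 F [ 0.3 -0.4 -0.2] M [-0.06 -0.03  0.02] open 50.1 0.0
[-2.7 -1.5 49.1] -0.004264986524035397
[[319.0, 157.0], [319.0, 183.0], [318.0, 210.0], [318.0, 241.0]]
130 0 0 0 | 142 0 0 0 | 154 9 317 331 | 166 12 317 332 | 178 15 317 332 | 190 16 317 332 | 202 16 317 332 | 214 16 317 332 | 226 17 317 333 | 238 16 317 332 | 250 0 0 0 | 262 1 369 369 | 274 0 0 0 |
```

Request:
step_arm(moves=[{"tx": -2, "ty": 1, "tz": 25, "roll": 0}, {"tx": -2, "ty": 1, "tz": 47, "roll": 0}, {"tx": -2, "ty": 1, "tz": 49, "roll": 0}, {"tx": -2, "ty": 1, "tz": 49, "roll": 0}])

```text
t: 29.42
eef_pos: [542.5, -143.4, 101.2]
tcp_rot: [3.141, -0.0, 2.594]
ft_force: [-0.5, 0.3, 0.7]
opening: 0.528
grip_force: 0.0
```

Request:
step_arm(moves=[{"tx": 0, "ty": 0, "tz": 0, "roll": 0}, {"tx": 0, "ty": 0, "tz": 0, "roll": 0}, {"tx": 0, "ty": 0, "tz": 0, "roll": 0}, {"tx": 0, "ty": 0, "tz": 0, "roll": 0}, {"tx": 0, "ty": 0, "tz": 0, "roll": 0}, {"tx": 0, "ty": 0, "tz": 0, "roll": 0}, {"tx": 0, "ty": 0, "tz": 0, "roll": 0}, {"tx": 0, "ty": 0, "tz": 0, "roll": 0}, {"tx": 0, "ty": 0, "tz": 0, "roll": 0}, {"tx": 0, "ty": 0, "tz": 0, "roll": 0}], grip=0)

```text
t: 30.25
eef_pos: [542.3, -143.6, 100.4]
tcp_rot: [3.141, 0.0, 2.594]
ft_force: [0.3, -0.8, 0.8]
opening: 0.117
grip_force: 30.0
```

Request:
step_arm(moves=[{"tx": 0, "ty": 0, "tz": -4, "roll": 0}, {"tx": 0, "ty": 0, "tz": -10, "roll": 0}, {"tx": 0, "ty": 0, "tz": -18, "roll": 0}, {"tx": 0, "ty": 0, "tz": -26, "roll": 0}, {"tx": 0, "ty": 0, "tz": -36, "roll": 0}, {"tx": 0, "ty": 0, "tz": -46, "roll": 0}, {"tx": 0, "ty": 0, "tz": -56, "roll": 0}, {"tx": 0, "ty": 0, "tz": -66, "roll": 0}, {"tx": 0, "ty": 0, "tz": -74, "roll": 0}, {"tx": 0, "ty": 0, "tz": -80, "roll": 0}, {"tx": 0, "ty": 0, "tz": -80, "roll": 0}])

```text
t: 31.17
eef_pos: [542.7, -143.7, 181.8]
tcp_rot: [3.141, 0.002, 2.594]
ft_force: [0.3, 0.5, -0.7]
opening: 0.118
grip_force: 30.0
```

```bash
cat > grab.py <<'E'
from h import *
def snap(f='drop.npz'):
    i,Ki,Vi=cam('side');k,Kk,Vk=cam('top'); np.savez(f,i=i,Ki=Ki,Vi=Vi,k=k,Kk=Kk,Vk=Vk); return i,Ki,Vi,k,Kk,Vk
def parts():
    i,Ki,Vi,k,Kk,Vk=snap('last.npz')
    for im,K,V,nm in((k,Kk,Vk,'top'),(i,Ki,Vi,'side')):
        g=cv2.cvtColor(im,6); bg=cv2.morphologyEx(g,cv2.MORPH_CLOSE,np.ones((15,15),np.uint8)); m=((bg.astype(int)-g>45)).astype(np.uint8)
        n,l,st,c=cv2.connectedComponentsWithStats(m); 
        for q in range(1,n):
            X=back(K,V,c[q],12)[0]
            if st[q,4]>5 and np.hypot(*(X[:2]-JC))<90: print(nm,c[q].round(1),st[q,4],X[:2].round(0))
E
python3 - <<'E'
from grab import *
where(); parts()
E
```

```text
t 31.17 jar t,e,z 81.5 -11.6 181.8 yaw 2.594 F [ 0.3  0.5 -0.7] M [-0.07 -0.08  0.01] open 11.2 29.992084801197052
top [343.5 204.1] 87 [536. -66.]
top [352.5 208.7] 11 [524. -92.]
side [289.  259.7] 101 [427. -41.]
side [333.3 251.9] 10 [534. -72.]
side [352.4 267.5] 259 [ 543. -142.]
side [300.6 258.9] 11 [452. -53.]
side [298.6 263.5] 33 [440. -65.]
side [295.5 289.9] 143 [ 392. -137.]
side [317.7 279.4] 44 [ 452. -134.]
side [326.2 282. ] 61 [ 464. -151.]
```

```bash
python3 - <<'E'
from fit2 import *
import fit2
d=np.load('last.npz'); fit2.cams[:]=[(d['i'],d['Ki'],d['Vi'])]
big=cv2.resize(d['i'],None,fx=2,fy=2,interpolation=cv2.INTER_CUBIC); ed=cv2.Canny(big,25,70)
fit2.dts[:]=[np.minimum(cv2.distanceTransform(255-ed,cv2.DIST_L2,5),10)]
r=DE(cost,[(465,495),(-120,-95),(105,150),(-.15,.15),(-.5,.3),(-1.75,-.8)],seed=1,popsize=15,maxiter=80)
C,h,z,x=frame(r.x); print(r.fun,C.round(0),h.round(2),z.round(2))
f=lambda c:C+c[:,:1]*x+c[:,1:2]*(-h)+(c[:,2:]-45)*z
a=proj(d['Ki'],d['Vi'],f(circ(36,70))); m=np.zeros((400,640),np.uint8); cv2.fillPoly(m,[a.astype(np.int32)],1)
g=cv2.cvtColor(d['i'],6); x0,y0=a.min(0).astype(int);x1,y1=a.max(0).astype(int); print(x0,y0,x1,y1)
for yy in range(y0,y1+1,2): print(''.join('%4d'%g[yy,xx] if m[yy,xx] else '   .' for xx in range(x0,x1+1,2)))
E
```

```text
2.4117240715026855 [ 476. -118.  133.] [ 0.59 -0.4   0.71] [-0.74 -0.61  0.27]
304 219 336 250
   .   .   .   .   . 106  97  95  99 105   .   .   .   .   .   .   .
   .   .   .  89  88  96  98  99 101  97  96  96   .   .   .   .   .
   .   .  83  89  90  97  98  99  98  99  98  96  97   .   .   .   .
   .  85  88  91  92  97  98  97  97  98  99  97  97  98   .   .   .
   .  88  88  91  91  92  97  97  98  62  68  88 101 100 100   .   .
  87  87  91  93  90  94  94  96  89  45  43  56 100  99 100   .   .
  88  89  91  92  91  92  93  92  83  42  46  63 103 100  95  92   .
  89  88  92  92  90  94  93  93  76  42  40  73  96  95  92  92   .
  89  90  92  92  92  90  94  93  91  89  86  90  94  94  92  89  93
  92  90  91  92  93  93  94  92  93  91  94  94  94  94  90  88  94
   .  93  90  92  92  91  95  93  92  92  91  89  90  91  88  89   .
   .  93  93  91  93  93  93  94  93  92  90  91  91  90  90  92   .
   .   .  95  92  93  94  92  92  93  92  93  91  91  90  91  95   .
   .   .   .  93  91  93  91  93  93  93  92  92  93  93  93   .   .
   .   .   .   .  95  90  92  93  93  92  93  92  92  97   .   .   .
   .   .   .   .   .   . 100  94  92  93  93  94  87   .   .   .   .
```

One part is still in the cup (a dark blob in the mouth, seen by the side camera). I'll press the lower lip against the jar's inner wall on the -y_tool side. That gives a horizontal push, which rolls the mouth further down.

Request:
step_arm(moves=[{"tx": 0, "ty": -6, "tz": 10, "roll": 0}, {"tx": 0, "ty": -14, "tz": 20, "roll": 0}, {"tx": 0, "ty": -22, "tz": 25, "roll": 0}, {"tx": 0, "ty": -30, "tz": 25, "roll": 0}, {"tx": 0, "ty": -36, "tz": 25, "roll": 0}, {"tx": 0, "ty": -42, "tz": 25, "roll": 0}, {"tx": 0, "ty": -48, "tz": 25, "roll": 0}, {"tx": 0, "ty": -53, "tz": 25, "roll": 0}, {"tx": 0, "ty": -58, "tz": 25, "roll": 0}, {"tx": 0, "ty": -62, "tz": 25, "roll": 0}, {"tx": 0, "ty": -65, "tz": 25, "roll": 0}, {"tx": 0, "ty": -65, "tz": 25, "roll": 0}])

```text
t: 32.27
eef_pos: [508.9, -199.6, 156.4]
tcp_rot: [3.14, 0.002, 2.592]
ft_force: [3.8, 3.7, 3.3]
opening: 0.135
grip_force: 30.9
```

```bash
cat > pose.py <<'E'
from fit2 import *
import fit2, grab
def pose(C0,roll=(-2.6,-.8),el=(-.6,.6),use='si',dC=20,yaw=.2,seed=1):
    i,Ki,Vi,k,Kk,Vk=grab.snap('last.npz'); fit2.cams[:]=[]; fit2.dts[:]=[]
    if 's' in use: fit2.cams.append((i,Ki,Vi))
    if 't' in use: fit2.cams.append((k,Kk,Vk))
    for im,_,_ in fit2.cams:
        ed=cv2.Canny(cv2.resize(im,None,fx=2,fy=2,interpolation=cv2.INTER_CUBIC),25,70); fit2.dts.append(np.minimum(cv2.distanceTransform(255-ed,cv2.DIST_L2,5),10))
    # grip line constraint: handle passes through grip point
    G=env.state()['eef_pos']+[0,0,8]
    def c2(q):
        C,h,z,x=frame(q); w=G-C; return cost(q)+np.linalg.norm(w-(w@h)*h)/6
    C0=np.array(C0,float); b=[(c-dC,c+dC) for c in C0]+[(-yaw,yaw),el,roll]
    r=DE(c2,b,seed=seed,popsize=15,maxiter=90); C,h,z,x=frame(r.x)
    print('cost %.2f'%r.fun,'C',C.round(0),'h',h.round(2),'z',z.round(2),'roll %.0f'%np.degrees(r.x[5])); return r.x
E
python3 - <<'E'
from pose import *
where(); pose([444,-150,107]); grab.parts()
E
```

```text
t 32.27 jar t,e,z 68.9 -75.6 156.4 yaw 2.592 F [3.8 3.7 3.3] M [ 0.98 -0.59 -0.17] open 12.8 30.88907013181597
cost 2.09 C [ 461. -161.  123.] h [ 0.65 -0.52  0.55] z [-0.2  -0.82 -0.53] roll -130
top [355.  201.2] 171 [546. -98.]
top [384.  222.3] 21 [ 489. -179.]
top [342.4 237.9] 32 [443. -65.]
top [359.6 244.2] 13 [ 427. -112.]
top [363.2 257.1] 30 [ 392. -122.]
side [290.7 258.8] 133 [432. -40.]
side [352.4 267.6] 258 [ 543. -142.]
side [298.6 263.5] 33 [440. -65.]
side [295.6 290. ] 146 [ 392. -137.]
side [317.7 279.4] 44 [ 452. -134.]
side [326.3 282.1] 59 [ 464. -151.]
side [310.1 285.8] 49 [ 426. -143.]
```

```bash
python3 - <<'E'
from h import *
d=np.load('last.npz')
for t in [(359.6,244.2),(363.2,257.1)]: print(tri([(d['Ki'],d['Vi'],np.array((310.1,285.8))),(d['Kk'],d['Vk'],np.array(t))]))
print(delta([542.5,-143.5,215]))
E
```

```text
(array([ 435.1, -118.4,  -14.6]), [np.float64(2.0), np.float64(2.4)])
(array([ 414.9, -133.9,    8.1]), [np.float64(6.4), np.float64(8.2)])
[  0.   65.1 -59.2]
```

Request:
step_arm(moves=[{"tx": 0, "ty": 12, "tz": -2, "roll": 0}, {"tx": 0, "ty": 4, "tz": 0, "roll": 0}, {"tx": 0, "ty": 16, "tz": -4, "roll": 0}, {"tx": 0, "ty": 30, "tz": -15, "roll": 0}, {"tx": 0, "ty": 45, "tz": -30, "roll": 0}, {"tx": 0, "ty": 45, "tz": -50, "roll": 0}, {"tx": 0, "ty": 45, "tz": -70, "roll": 0}, {"tx": 0, "ty": 45, "tz": -90, "roll": 0}, {"tx": 0, "ty": 45, "tz": -100, "roll": 0}, {"tx": 0, "ty": 45, "tz": -100, "roll": 0}])

```text
t: 33.3
eef_pos: [532.6, -160.2, 257.4]
tcp_rot: [-3.142, 0.003, 2.595]
ft_force: [0.2, 0.4, -1.1]
opening: 0.116
grip_force: 30.0
```

```bash
python3 - <<'E'
from pose import *
where(); pose([484,-128,215]); grab.parts()
E
```

```text
t 33.30 jar t,e,z 77.7 -30.5 257.4 yaw 2.595 F [ 0.2  0.4 -1.1] M [-0.07 -0.05 -0.04] open 11.0 29.953350126743317
cost 1.70 C [ 467. -121.  202.] h [ 0.67 -0.41  0.62] z [-0.44 -0.89 -0.12] roll -98
top [351.2 201.4] 124 [545. -88.]
top [364.7 213.7] 9 [ 511. -125.]
top [342.4 237.9] 32 [443. -65.]
side [330.4 250.8] 13 [530. -65.]
side [288.9 260.2] 96 [426. -42.]
side [352.4 267.5] 253 [ 543. -142.]
side [300.6 258.9] 11 [452. -53.]
side [298.6 263.5] 33 [440. -65.]
side [295.4 289.8] 144 [ 392. -137.]
side [317.8 279.5] 45 [ 452. -134.]
side [326.2 282.1] 58 [ 464. -152.]
side [309.9 285.7] 49 [ 426. -142.]
```

All four parts are now on the jar floor. The empty cup is held at roll -98° with its handle 38° up. I'll yaw it so that its base faces the free +y rim, then push the base over that rim to stand it up.

Request:
step_arm(moves=[{"tx": 30.5, "ty": 58.5, "tz": 10, "roll": -0.705}, {"tx": 30.5, "ty": 58.5, "tz": 20, "roll": -0.705}, {"tx": 30.5, "ty": 58.5, "tz": 30, "roll": -0.705}, {"tx": 30.5, "ty": 58.5, "tz": 30, "roll": -0.705}, {"tx": 30.5, "ty": 58.5, "tz": 30, "roll": -0.705}, {"tx": 30.5, "ty": 58.5, "tz": 30, "roll": -0.705}, {"tx": 30.5, "ty": 58.5, "tz": 30, "roll": -0.705}, {"tx": 30.5, "ty": 58.5, "tz": 30, "roll": -0.705}])

```text
t: 34.17
eef_pos: [536.0, -94.8, 224.6]
tcp_rot: [3.141, -0.001, -2.987]
ft_force: [0.3, 0.6, -0.7]
opening: 0.115
grip_force: 30.0
```

```bash
sed -i 's/+\[(-yaw,yaw),el,roll\]/+[yaw,el,roll]/; s/yaw=.2,seed/yaw=(-.2,.2),seed/' pose.py; cat >> h.py <<'E'
def tf(P):
    "point -> (x_tool,y_tool,z) coords about jar axis"
    q=rot(); d=np.array(P[:2])-JC; return np.r_[d@q[:2,0],d@q[:2,1],P[2]].round(1)
E
python3 - <<'E'
from pose import *
where(); 
for s in (1,2):
    q=pose([463,-106,172],yaw=(.45,.95),seed=s); C,h,z,x=frame(q); print('C tool',tf(C),'grip',tf(env.state()['eef_pos']))
E
```

```text
t 34.17 jar t,e,z 58.5 32.2 224.6 yaw -2.987 F [ 0.3  0.6 -0.7] M [ 0.05 -0.02 -0.06] open 11.0 29.95583474636078
cost 1.46 C [ 460. -105.  168.] h [0.75 0.11 0.65] z [ 0.25 -0.96 -0.13] roll -100
C tool [  9.5   1.  167.8] grip [-6.690e+01 -1.000e-01  2.249e+02]
cost 1.51 C [ 462. -101.  164.] h [0.73 0.06 0.68] z [ 0.2  -0.97 -0.14] roll -101
C tool [  6.9   5.4 163.8] grip [-6.690e+01 -2.000e-01  2.252e+02]
```

Request:
step_arm(moves=[{"tx": -4, "ty": 40, "tz": 0, "roll": 0}, {"tx": -8, "ty": 80, "tz": 0, "roll": 0}, {"tx": -12, "ty": 120, "tz": 0, "roll": 0}, {"tx": -14, "ty": 153, "tz": 20, "roll": 0}, {"tx": -14, "ty": 153, "tz": 50, "roll": 0}, {"tx": -14, "ty": 153, "tz": 80, "roll": 0}, {"tx": -14, "ty": 153, "tz": 95, "roll": 0}, {"tx": -14, "ty": 153, "tz": 107, "roll": 0}, {"tx": -14, "ty": 153, "tz": 119, "roll": 0}, {"tx": -14, "ty": 153, "tz": 131, "roll": 0}, {"tx": -14, "ty": 153, "tz": 143, "roll": 0}, {"tx": -14, "ty": 153, "tz": 155, "roll": 0}])

```text
t: 35.37
eef_pos: [527.1, 58.6, 70.3]
tcp_rot: [-3.142, 0.002, -2.986]
ft_force: [1.8, 1.3, 5.0]
opening: 0.113
grip_force: 30.0
```

Request:
step_arm(moves=[{"tx": 0, "ty": 0, "tz": 10, "roll": 0}, {"tx": 0, "ty": 0, "tz": 18, "roll": 0}, {"tx": 0, "ty": 0, "tz": 26, "roll": 0}, {"tx": 0, "ty": 0, "tz": 33, "roll": 0}, {"tx": 0, "ty": 0, "tz": 36, "roll": 0}, {"tx": 0, "ty": 0, "tz": 36, "roll": 0}])

```text
t: 35.87
eef_pos: [525.7, 58.5, 33.7]
tcp_rot: [3.141, -0.001, -2.985]
ft_force: [-0.8, -0.8, 0.0]
opening: 0.117
grip_force: 30.0
```

```bash
python3 - <<'E'
from pose import *
where(); print(env.state()['eef_pos'])
for u in ('s','st'): q=pose([450,58,40],yaw=(.4,1.0),el=(-1.0,0),roll=(-2.2,-1),use=u)
E
```

```text
t 35.87 jar t,e,z -3.6 172.7 33.7 yaw -2.985 F [-0.8 -0.8  0. ] M [ 0.05  0.21 -0.05] open 11.1 29.998984336853027
[525.68067405  58.45539807  33.72953383]
cost 7.73 C [470.  38.  20.] h [0.75 0.26 0.61] z [-0.03 -0.9   0.43] roll -57
cost 16.93 C [469.  38.  20.] h [0.75 0.25 0.61] z [-0.05 -0.9   0.43] roll -57
```

```bash
python3 - <<'E'
from pose import *
for s in (1,2): q=pose([435,48,40],yaw=(.4,1.0),el=(0.2,1.0),roll=(-2.6,0.2),use='s',seed=s,dC=30)
E
```

```text
cost 3.28 C [456.  27.  64.] h [ 0.88  0.37 -0.28] z [-0.02 -0.57 -0.82] roll -149
cost 3.31 C [447.  28.  65.] h [ 0.9   0.31 -0.31] z [-0.09 -0.57 -0.81] roll -149
```

The fit is ambiguous with the gripper so close. The cup rests on the bench without load, so I'll release it, back off and fit it unobstructed.

Request:
step_arm(moves=[{"tx": 0, "ty": 0, "tz": 0, "roll": 0}, {"tx": 0, "ty": 0, "tz": 0, "roll": 0}, {"tx": 0, "ty": 0, "tz": 0, "roll": 0}, {"tx": 0, "ty": 0, "tz": 0, "roll": 0}, {"tx": 0, "ty": 0, "tz": -20, "roll": 0}, {"tx": 0, "ty": 0, "tz": -60, "roll": 0}, {"tx": 0, "ty": 0, "tz": -100, "roll": 0}, {"tx": 0, "ty": 0, "tz": -140, "roll": 0}, {"tx": -40, "ty": 20, "tz": -160, "roll": 0}, {"tx": -80, "ty": 50, "tz": -160, "roll": 0}, {"tx": -120, "ty": 80, "tz": -160, "roll": 0}, {"tx": -150, "ty": 110, "tz": -160, "roll": 0}], grip=50)

```text
t: 37.27
eef_pos: [643.6, 173.0, 195.3]
tcp_rot: [-3.142, 0.002, -2.985]
ft_force: [0.2, -1.2, -0.1]
opening: 0.524
grip_force: 0.0
```

```bash
cat > free.py <<'E'
from fit2 import *
import fit2, grab
def free(Cb,yaw,el,roll,use='st',seed=1):
    i,Ki,Vi,k,Kk,Vk=grab.snap('last.npz'); fit2.cams[:]=[]; fit2.dts[:]=[]
    if 's' in use: fit2.cams.append((i,Ki,Vi))
    if 't' in use: fit2.cams.append((k,Kk,Vk))
    for im,_,_ in fit2.cams:
        ed=cv2.Canny(cv2.resize(im,None,fx=2,fy=2,interpolation=cv2.INTER_CUBIC),25,70); fit2.dts.append(np.minimum(cv2.distanceTransform(255-ed,cv2.DIST_L2,5),10))
    r=DE(cost,list(Cb)+[yaw,el,roll],seed=seed,popsize=18,maxiter=120); C,h,z,x=frame(r.x)
    print('cost %.2f'%r.fun,'C',C.round(0),'h',h.round(2),'z',z.round(2),'roll %.0f'%np.degrees(r.x[5])); return C,h,z
E
python3 - <<'E'
from free import *
where(); B=[(400,490),(0,110),(20,70)]
for u,ro in (('st',(-3.14,-1.5)),('st',(-1.6,.5)),('s',(-3.14,-.8)),('t',(-3.14,-.8))): free(B,(0,1.4),(0,1.1),ro,u)
E
```

```text
t 37.27 jar t,e,z 68.1 320.7 195.3 yaw -2.985 F [ 0.2 -1.2 -0.1] M [ 0.    0.05 -0.04] open 49.9 0.0
cost 8.45 C [428.  44.  49.] h [ 0.98  0.12 -0.16] z [ 0.12 -0.99 -0.02] roll -91
cost 10.77 C [418.  10.  35.] h [ 0.87  0.49 -0.01] z [ 0.37 -0.65  0.66] roll -48
cost 3.06 C [429.  29.  66.] h [ 0.91  0.25 -0.33] z [-0.11 -0.61 -0.78] roll -146
cost 3.15 C [433.  45.  21.] h [ 0.98  0.12 -0.14] z [ 0.12 -0.99 -0.01] roll -91
```

```bash
python3 - <<'E'
from free import *
B=[(400,490),(0,110),(33,42)]
for u in ('t','s','st'): free(B,(.3,1.2),(.58,.74),(-1.9,-1.3),u)
for u in ('t','s'): free([(400,490),(0,110),(20,30)],(.3,1.2),(.58,.74),(-3.3,-2.9),u)
for u in ('t','s'): free([(400,490),(0,110),(40,50)],(.3,1.2),(.58,.74),(-.2,.2),u)
d=np.load('last.npz')
# dark handle blobs
for im,K,V,n in((d['k'],d['Kk'],d['Vk'],'top'),(d['i'],d['Ki'],d['Vi'],'side')):
    g=cv2.cvtColor(im,6); m=(g<52).astype(np.uint8); nn,l,st,c=cv2.connectedComponentsWithStats(m)
    for q in range(1,nn):
        X=back(K,V,c[q],35)[0]
        if st[q,4]>15 and 380<X[0]<600 and -40<X[1]<190:
            cn=cv2.findContours((l==q).astype(np.uint8),0,1)[0][0]; print(n,st[q,4],X[:2].round(0),back(K,V,cv2.boxPoints(cv2.minAreaRect(cn)),35)[:,:2].round(0).tolist())
E
```

```text
cost 3.48 C [428.  44.  33.] h [ 0.99  0.12 -0.06] z [ 0.12 -0.99 -0.01] roll -91
cost 4.44 C [424.  29.  41.] h [ 0.95  0.3  -0.08] z [ 0.31 -0.92  0.24] roll -76
cost 8.56 C [431.  44.  42.] h [ 0.99  0.12 -0.08] z [ 0.12 -0.99 -0.01] roll -91
cost 4.95 C [428.  53.  27.] h [ 1.    0.   -0.07] z [-0.07  0.1  -0.99] roll -186
cost 5.23 C [431.  77.  23.] h [ 0.98 -0.18  0.06] z [ 0.02 -0.24 -0.97] roll -166
cost 4.87 C [426.  49.  40.] h [1.   0.04 0.06] z [-0.07  0.11  0.99] roll 7
cost 5.00 C [419.   0.  40.] h [ 0.83  0.56 -0.02] z [-0.09  0.17  0.98] roll 11
top 11057 [408. 158.] [[894.0, 490.0], [998.0, 184.0], [42.0, -115.0], [-34.0, 150.0]]
top 52 [498.  52.] [[527.0, 60.0], [528.0, 53.0], [470.0, 45.0], [470.0, 51.0]]
side 26 [561. 122.] [[557.0, 138.0], [577.0, 126.0], [567.0, 110.0], [548.0, 121.0]]
side 49 [505.  54.] [[482.0, 56.0], [531.0, 64.0], [528.0, 53.0], [480.0, 45.0]]
side 21 [401. 114.] [[390.0, 112.0], [401.0, 130.0], [411.0, 118.0], [400.0, 100.0]]
```

The lone dark bar is the handle, lying level from about (470,48) to (529,57) at z≈36. The cup lies on its side with its axis at (429,43). I'll regrip deeper and nearer to the cup.

```bash
python3 - <<'E'
from h import *
print(delta([485.5,51.5,110]), -3.0-env.state()['tcp_rot'][2])
E
```

```text
[173.5 -94.5  84.3] -0.01563931431532506
```

Request:
step_arm(moves=[{"tx": 60, "ty": -40, "tz": 0, "roll": 0.015}, {"tx": 110, "ty": -65, "tz": 0, "roll": 0.015}, {"tx": 150, "ty": -85, "tz": 0, "roll": 0.015}, {"tx": 173.5, "ty": -94.5, "tz": 30, "roll": 0.015}, {"tx": 173.5, "ty": -94.5, "tz": 60, "roll": 0.015}, {"tx": 173.5, "ty": -94.5, "tz": 84, "roll": 0.015}, {"tx": 173.5, "ty": -94.5, "tz": 84, "roll": 0.015}, {"tx": 173.5, "ty": -94.5, "tz": 84, "roll": 0.015}])

```text
t: 39.03
eef_pos: [485.6, 51.4, 110.2]
tcp_rot: [3.141, -0.002, -3.0]
ft_force: [0.7, -0.3, 0.7]
opening: 0.529
grip_force: 0.0
```

```bash
python3 - <<'E'
from h import *
where(); print(delta([485.5,51.5,24]))
j,K,V=cam('wrist'); g=cv2.GaussianBlur(cv2.cvtColor(j,6),(1,5),0)
C=np.array([429,43,36.5]);h=np.array([.99,.14,0])
print(proj(K,V,[C+h*t for t in (40,57,80,101)]).round(0).tolist())
for r in range(160,275,10):
    x=np.where(g[r,285:370]<52)[0]+285; print(r,len(x),x.min() if len(x) else 0,x.max() if len(x) else 0,end=' | ')
E
```

```text
t 39.03 jar t,e,z -38.9 152.3 110.2 yaw -3.000 F [ 0.7 -0.3  0.7] M [0.06 0.01 0.02] open 50.3 0.0
[-0.1  0.1 86.2]
[[319.0, 186.0], [319.0, 209.0], [319.0, 238.0], [319.0, 263.0]]
160 0 0 0 | 170 0 0 0 | 180 0 0 0 | 190 8 316 330 | 200 8 316 330 | 210 8 316 330 | 220 7 316 330 | 230 8 317 330 | 240 8 317 330 | 250 9 317 330 | 260 9 317 330 | 270 0 0 0 |
```

Request:
step_arm(moves=[{"tx": 0, "ty": 0, "tz": 30, "roll": 0}, {"tx": 0, "ty": 0, "tz": 60, "roll": 0}, {"tx": 0, "ty": 0, "tz": 84, "roll": 0}, {"tx": 0, "ty": 0, "tz": 86, "roll": 0}, {"tx": 0, "ty": 0, "tz": 86, "roll": 0}])

```text
t: 39.5
eef_pos: [486.6, 52.0, 24.8]
tcp_rot: [3.141, 0.0, -2.999]
ft_force: [0.4, 0.3, -0.5]
opening: 0.527
grip_force: 0.0
```

Request:
step_arm(moves=[{"tx": 0, "ty": 0, "tz": 0, "roll": 0}, {"tx": 0, "ty": 0, "tz": 0, "roll": 0}, {"tx": 0, "ty": 0, "tz": 0, "roll": 0}, {"tx": 0, "ty": 0, "tz": 0, "roll": 0}, {"tx": 0, "ty": 0, "tz": 0, "roll": 0}, {"tx": 0, "ty": 0, "tz": 0, "roll": 0}, {"tx": 0, "ty": 0, "tz": 0, "roll": 0}, {"tx": 0, "ty": 0, "tz": 0, "roll": 0}, {"tx": 0, "ty": 0, "tz": 0, "roll": 0}, {"tx": 0, "ty": 0, "tz": 0, "roll": 0}], grip=0)

```text
t: 40.33
eef_pos: [485.7, 51.5, 24.4]
tcp_rot: [3.142, 0.001, -3.0]
ft_force: [0.9, 0.6, 2.2]
opening: 0.118
grip_force: 30.0
```

Request:
step_arm(moves=[{"tx": 0, "ty": 0, "tz": -10, "roll": 0}, {"tx": 0, "ty": 0, "tz": -25, "roll": 0}, {"tx": 0, "ty": 0, "tz": -45, "roll": 0}, {"tx": 0, "ty": 0, "tz": -65, "roll": 0}, {"tx": 0, "ty": 0, "tz": -85, "roll": 0}, {"tx": 0, "ty": 0, "tz": -105, "roll": 0}, {"tx": 0, "ty": 0, "tz": -120, "roll": 0}, {"tx": 0, "ty": 0, "tz": -130, "roll": 0}, {"tx": 0, "ty": 0, "tz": -130, "roll": 0}])

```text
t: 41.08
eef_pos: [485.9, 51.5, 156.6]
tcp_rot: [-3.141, 0.003, -2.999]
ft_force: [0.3, 0.4, -0.7]
opening: 0.116
grip_force: 30.0
```

```bash
python3 - <<'E'
from h import *
where(); g=env.state()['eef_pos']; print('grip tool-jar',tf(g))
for s,lo,hi in [(2,20,60),(3,15,45)]: tilt((-2.2,-1.2),s,lo,hi)
q=rot(); T=np.r_[JC+q[:2,0]*(-49)+q[:2,1]*8,150]; print(delta(T))
E
```

```text
t 41.08 jar t,e,z -38.6 152.6 156.6 yaw -2.999 F [ 0.3  0.4 -0.7] M [ 0.05 -0.01  0.02] open 11.1 29.999924898147583
grip tool-jar [-38.  152.7 156.6]
theta deg -81.1 D 55.7 zo 11.5 dy 0.8 pitch 0.012 cost 0.85
theta deg -80.6 D 55.8 zo 12.2 dy 0.6 pitch 0.003 cost 0.72
[ -11.8 -144.8    4.5]
```

Good: |θ|≈81°, no sag, and the handle is 12 mm above the tips. Next I'll go into the jar mouth and push the base over the +y rim.

Request:
step_arm(moves=[{"tx": -4, "ty": -36, "tz": 0, "roll": 0}, {"tx": -8, "ty": -72, "tz": 0, "roll": 0}, {"tx": -12, "ty": -108, "tz": 0, "roll": 0}, {"tx": -12, "ty": -138, "tz": 0, "roll": 0}, {"tx": -12, "ty": -145, "tz": 10, "roll": 0}, {"tx": -12, "ty": -145, "tz": 25, "roll": 0}, {"tx": -12, "ty": -145, "tz": 38, "roll": 0}, {"tx": -12, "ty": -145, "tz": 43, "roll": 0}, {"tx": -12, "ty": -145, "tz": 43, "roll": 0}, {"tx": -12, "ty": -145, "tz": 43, "roll": 0}])

```text
t: 42.02
eef_pos: [517.7, -89.9, 111.0]
tcp_rot: [3.141, -0.001, -2.999]
ft_force: [1.3, -0.1, -1.5]
opening: 0.115
grip_force: 30.0
```

```bash
python3 - <<'E'
from h import *
where(); print('grip tool-jar',tf(env.state()['eef_pos']))
E
```

```text
t 42.02 jar t,e,z 39.7 30.5 111.0 yaw -2.999 F [ 1.3 -0.1 -1.5] M [ 0.02 -0.07 -0.01] open 11.0 30.000270903110504
grip tool-jar [-49.4   8.2 111. ]
```

Request:
step_arm(moves=[{"tx": 0, "ty": 12, "tz": -1, "roll": 0}, {"tx": 0, "ty": 20, "tz": -2, "roll": 0}, {"tx": 0, "ty": 25, "tz": -4, "roll": 0}, {"tx": 0, "ty": 30, "tz": -8, "roll": 0}, {"tx": 0, "ty": 35, "tz": -12, "roll": 0}, {"tx": 0, "ty": 41, "tz": -16, "roll": 0}, {"tx": 0, "ty": 47, "tz": -19, "roll": 0}, {"tx": 0, "ty": 54, "tz": -21, "roll": 0}, {"tx": 0, "ty": 62, "tz": -22, "roll": 0}, {"tx": 0, "ty": 70, "tz": -22, "roll": 0}, {"tx": 0, "ty": 79, "tz": -21, "roll": 0}, {"tx": 0, "ty": 87, "tz": -18, "roll": 0}])

```text
t: 43.02
eef_pos: [506.4, -3.4, 130.6]
tcp_rot: [-3.141, 0.003, -2.999]
ft_force: [3.4, -2.2, 4.2]
opening: 0.118
grip_force: 30.0
```

```bash
python3 - <<'E'
from h import *
where(); print('grip tool-jar',tf(env.state()['eef_pos']))
for s,lo,hi,b in [(2,20,60,(-.6,.6)),(3,15,45,(-.6,.6)),(2,20,60,(-1.7,-.5))]: tilt(b,s,lo,hi)
E
```

```text
t 43.02 jar t,e,z -0.5 107.9 130.6 yaw -2.999 F [ 3.4 -2.2  4.2] M [-0.41 -0.39  0.13] open 11.3 30.017758011817932
grip tool-jar [-50.5  95.4 130.6]
theta deg -0.6 D 53.5 zo 12.6 dy -1.4 pitch -0.086 cost 0.59
theta deg -6.4 D 56.0 zo 9.5 dy 2.3 pitch 0.007 cost 0.30
theta deg -28.7 D 53.9 zo 9.6 dy 4.1 pitch 0.153 cost 2.36
```

The cup is upright. I'll carry it over to the mat.

Request:
step_arm(moves=[{"tx": 0, "ty": 5, "tz": -20, "roll": 0}, {"tx": 0, "ty": 0, "tz": -50, "roll": 0}, {"tx": -5, "ty": -20, "tz": -75, "roll": 0}, {"tx": -12, "ty": -55, "tz": -75, "roll": 0}, {"tx": -20, "ty": -90, "tz": -75, "roll": 0}, {"tx": -28, "ty": -125, "tz": -75, "roll": 0}, {"tx": -36, "ty": -160, "tz": -75, "roll": 0}, {"tx": -44, "ty": -195, "tz": -75, "roll": 0}, {"tx": -52, "ty": -230, "tz": -75, "roll": 0}, {"tx": -58, "ty": -265, "tz": -75, "roll": 0}, {"tx": -61, "ty": -295, "tz": -75, "roll": 0}, {"tx": -61, "ty": -305, "tz": -70, "roll": 0}])

```text
t: 44.17
eef_pos: [609.3, -301.3, 198.9]
tcp_rot: [-3.141, -0.0, -3.002]
ft_force: [-0.0, 0.9, -1.3]
opening: 0.116
grip_force: 30.0
```

```bash
python3 - <<'E'
from h import *
where(); print(delta([610,-296,44]))
for s,lo,hi in [(2,20,60),(3,15,45)]: tilt((-.5,.5),s,lo,hi)
d=np.load('last.npz'); h=cv2.cvtColor(d['k'],40); m=cv2.inRange(h,(4,150,80),(16,255,255)); n,l,st,c=cv2.connectedComponentsWithStats(m)
print([(back(d['Kk'],d['Vk'],c[q],66)[0].round(0).tolist(),int(st[q,4])) for q in range(1,n) if st[q,4]>3 and c[q][0]>370])
E
```

```text
t 44.17 jar t,e,z 198.1 -136.9 198.9 yaw -3.002 F [-0.   0.9 -1.3] M [0.03 0.   0.1 ] open 11.0 29.99575585126877
[ -1.5   5.2 154.9]
theta deg 5.2 D 56.1 zo 7.6 dy -2.3 pitch 0.005 cost 1.19
theta deg 6.9 D 51.2 zo 14.0 dy -3.9 pitch -0.281 cost 0.08
[([722.0, -290.0, 66.0], 19)]
```

Request:
step_arm(moves=[{"tx": -1, "ty": 3, "tz": 40, "roll": 0}, {"tx": -1, "ty": 3, "tz": 80, "roll": 0}, {"tx": -1, "ty": 3, "tz": 115, "roll": 0}, {"tx": -1, "ty": 3, "tz": 135, "roll": 0}, {"tx": -1, "ty": 3, "tz": 145, "roll": 0}, {"tx": -1, "ty": 3, "tz": 152, "roll": 0}, {"tx": -1, "ty": 3, "tz": 157, "roll": 0}, {"tx": -1, "ty": 3, "tz": 160, "roll": 0}, {"tx": -1, "ty": 3, "tz": 160, "roll": 0}])

```text
t: 45.02
eef_pos: [610.1, -294.3, 40.1]
tcp_rot: [-3.141, 0.001, -2.999]
ft_force: [-0.3, -0.6, -0.7]
opening: 0.115
grip_force: 30.0
```

Request:
step_arm(moves=[{"tx": 0, "ty": 0, "tz": 1, "roll": 0}, {"tx": 0, "ty": 0, "tz": 2, "roll": 0}])

```text
t: 45.18
eef_pos: [610.5, -294.6, 38.7]
tcp_rot: [-3.14, 0.002, -3.0]
ft_force: [3.2, 2.9, 6.6]
opening: 0.118
grip_force: 30.0
```

Request:
step_arm(moves=[{"tx": 0, "ty": 0, "tz": 1, "roll": 0}, {"tx": 0, "ty": 0, "tz": 1, "roll": 0}])

```text
t: 45.35
eef_pos: [610.8, -294.4, 37.8]
tcp_rot: [-3.14, 0.003, -3.0]
ft_force: [2.6, 4.3, 7.0]
opening: 0.118
grip_force: 30.0
```

Request:
step_arm(moves=[{"tx": 0, "ty": 0, "tz": 0, "roll": 0}, {"tx": 0, "ty": 0, "tz": 0, "roll": 0}, {"tx": 0, "ty": 0, "tz": 0, "roll": 0}, {"tx": 0, "ty": 0, "tz": 0, "roll": 0}, {"tx": 0, "ty": 0, "tz": -20, "roll": 0}, {"tx": 0, "ty": 0, "tz": -60, "roll": 0}, {"tx": 0, "ty": 0, "tz": -100, "roll": 0}, {"tx": 0, "ty": 0, "tz": -140, "roll": 0}, {"tx": 0, "ty": 0, "tz": -160, "roll": 0}, {"tx": 0, "ty": 0, "tz": -160, "roll": 0}], grip=40)

```text
t: 46.18
eef_pos: [611.1, -295.3, 201.9]
tcp_rot: [-3.136, 0.006, -2.999]
ft_force: [0.4, -0.3, -0.5]
opening: 0.418
grip_force: 0.0
```

```bash
python3 - <<'E'
from h import *
where()
j,K,V=cam('wrist')
g=cv2.medianBlur(cv2.cvtColor(j,6),3)
print(proj(K,V,[[555,-304,74],[420,-342,74]]).round(0))
print(cv2.HoughCircles(g,cv2.HOUGH_GRADIENT,1.5,60,param1=100,param2=55,minRadius=30,maxRadius=75))
k,K,V=cam('top'); np.savez('last.npz',k=k,K=K,V=V)
gg=cv2.cvtColor(k,6); bg=cv2.morphologyEx(gg,cv2.MORPH_CLOSE,np.ones((15,15),np.uint8)); m=((gg<62)).astype(np.uint8)
n,l,st,c=cv2.connectedComponentsWithStats(m)
for q in range(1,n):
    X=back(K,V,c[q],11)[0]
    if 12<st[q,4]<120 and 330<X[0]<640 and -20<X[1]<330:
        cn=cv2.findContours((l==q).astype(np.uint8),0,1)[0][0]; r=cv2.minAreaRect(cn); b=back(K,V,cv2.boxPoints(r),11)
        e=b[1]-b[0];f=b[2]-b[1]; print(c[q].round(1),st[q,4],X[:2].round(1),np.linalg.norm(e).round(0),np.degrees(np.arctan2(e[1],e[0])).round(0),np.linalg.norm(f).round(0))
E
```

```text
t 46.18 jar t,e,z 197.7 -130.6 201.9 yaw -2.999 F [ 0.4 -0.3 -0.5] M [0.02 0.02 0.  ] open 39.8 0.0
[[320. 124.]
 [294. -72.]]
[[[329.25 119.25  44.4 ]
  [540.75  66.75  74.1 ]
  [332.25  33.75  32.7 ]]]
```

```bash
cat > hull.py <<'E'
from h import *
def hulls(name='top',z=11,reg=(330,640,-20,330),amin=10,amax=400):
    k,K,V=cam(name); s=3 if name!='wrist' else 1
    g=cv2.resize(cv2.cvtColor(k,6),None,fx=s,fy=s,interpolation=cv2.INTER_CUBIC); out=[]
    m=(g<(60 if name!='wrist' else 62)).astype(np.uint8); m=cv2.morphologyEx(m,cv2.MORPH_OPEN,np.ones((3,3)))
    n,l,st,c=cv2.connectedComponentsWithStats(m)
    for q in range(1,n):
        X=back(K,V,(c[q]+.5)/s-.5,z)[0]
        if reg[0]<X[0]<reg[1] and reg[2]<X[1]<reg[3]:
            cn=max(cv2.findContours((l==q).astype(np.uint8),0,1)[0],key=len); b=back(K,V,(cv2.boxPoints(cv2.minAreaRect(cn))+.5)/s-.5,z)
            e=b[1]-b[0];f=b[2]-b[1]; A=np.linalg.norm(e)*np.linalg.norm(f)
            if 120<A<1500:
                L=e if np.linalg.norm(e)>np.linalg.norm(f) else f
                print(name,X[:2].round(1),'size',np.linalg.norm(e).round(0),np.linalg.norm(f).round(0),'long axis deg',np.degrees(np.arctan2(L[1],L[0])).round(0)%180,'px',c[q].round(0)/s)
E
python3 - <<'E'
from hull import *
hulls(); hulls('side',9)
E
```

```text
side [578.5 154.9] size 18.0 25.0 long axis deg 130.0 px [304.         202.66666667]
side [414.9 144. ] size 23.0 26.0 long axis deg 70.0 px [253.33333333 222.66666667]
```

Request:
step_arm(moves=[{"tx": 57, "ty": 387, "tz": 0, "roll": 1.712}, {"tx": 57, "ty": 387, "tz": 0, "roll": 1.712}, {"tx": 57, "ty": 387, "tz": 0, "roll": 1.712}, {"tx": 57, "ty": 387, "tz": 0, "roll": 1.712}, {"tx": 57, "ty": 387, "tz": 0, "roll": 1.712}, {"tx": 57, "ty": 387, "tz": 0, "roll": 1.712}, {"tx": 57, "ty": 387, "tz": 0, "roll": 1.712}, {"tx": 57, "ty": 387, "tz": 0, "roll": 1.712}, {"tx": 57, "ty": 387, "tz": 0, "roll": 1.712}, {"tx": 57, "ty": 387, "tz": 0, "roll": 1.712}, {"tx": 57, "ty": 387, "tz": 0, "roll": 1.712}, {"tx": 57, "ty": 387, "tz": 0, "roll": 1.712}])

```text
t: 47.38
eef_pos: [497.4, 82.2, 195.0]
tcp_rot: [-3.139, -0.001, 1.815]
ft_force: [-0.1, -0.1, 0.1]
opening: 0.421
grip_force: 0.0
```

Request:
step_arm(moves=[{"tx": 0, "ty": 0, "tz": 0, "roll": 0.26}, {"tx": 0, "ty": 0, "tz": 0, "roll": 0.26}, {"tx": 0, "ty": 0, "tz": 0, "roll": 0.26}, {"tx": 0, "ty": 0, "tz": 0, "roll": 0.26}])

```text
t: 47.72
eef_pos: [498.1, 80.6, 195.3]
tcp_rot: [-3.14, 0.0, 1.562]
ft_force: [-0.0, -0.6, -0.3]
opening: 0.421
grip_force: 0.0
```

```bash
python3 - <<'E'
from hull import *
where(); print(env.state()['eef_pos'])
hulls('wrist',11,(350,660,100,300)); hulls('side',9)
E
```

```text
t 47.72 jar t,e,z -37.1 184.1 195.3 yaw 1.562 F [-0.  -0.6 -0.3] M [-0.14  0.14  0.02] open 40.0 0.0
[498.0678057   80.62631492 195.28556693]
wrist [583.2 163.4] size 22.0 20.0 long axis deg 15.0 px [410.  94.]
side [579.4 155.4] size 25.0 27.0 long axis deg 60.0 px [304.33333333 202.66666667]
side [415.4 143.9] size 25.0 28.0 long axis deg 65.0 px [253.33333333 222.66666667]
```

```bash
cat >> hull.py <<'E'
def local(P,name='wrist',z=11,w=36,thr=None):
    k,K,V=cam(name); u,v=proj(K,V,[*P[:2],z])[0].round().astype(int); x0,y0=max(u-w,0),max(v-w,0)
    g=cv2.medianBlur(cv2.cvtColor(k,6),3)[y0:v+w,x0:u+w]; t=thr or (np.percentile(g,1)+np.percentile(g,40))/2
    n,l,st,c=cv2.connectedComponentsWithStats((g<t).astype(np.uint8)); 
    print(name,'pred',u,v,'thr',t,np.percentile(g,[1,10,40,80]))
    for q in range(1,n):
        if st[q,4]<25: continue
        cn=max(cv2.findContours((l==q).astype(np.uint8),0,1)[0],key=len); b=back(K,V,cv2.boxPoints(cv2.minAreaRect(cn))+[x0,y0],z)
        e=b[1]-b[0];f=b[2]-b[1]; L=e if np.linalg.norm(e)>np.linalg.norm(f) else f
        print(' ',back(K,V,c[q]+[x0,y0],z)[0][:2].round(1),'px',(c[q]+[x0,y0]).round(0),st[q,4],'size',np.linalg.norm(e).round(0),np.linalg.norm(f).round(0),'long',np.degrees(np.arctan2(L[1],L[0])).round(0)%180)
E
python3 - <<'E'
from hull import *
local((583,160)); local((415,148)); local((583,158),'top',11,12); local((415,146),'top',11,12)
print(delta([583,105,130]),delta([415,95,130]))
E
```

```text
wrist pred 409 97 thr 59.415 [ 41.83  62.    77.   137.  ]
  [582.  166.3] px [408.  91.] 339 size 19.0 27.0 long 127.0
wrist pred 238 112 thr 92.91499999999999 [ 52.83  67.3  133.   136.4 ]
  [420.1 151.8] px [243. 108.] 668 size 20.0 32.0 long 108.0
top pred 264 186 thr 47.625 [36.25 52.   59.   68.  ]
top pred 265 246 thr 47.0 [45. 46. 49. 52.]
  [418.8 120.1] px [274. 245.] 91 size 14.0 62.0 long 3.0
[25.3 84.3 66.2] [ 13.5 -83.6  66.2]
```

Request:
step_arm(moves=[{"tx": 54, "ty": 107, "tz": 0, "roll": -0.655}, {"tx": 54, "ty": 107, "tz": 0, "roll": -0.655}, {"tx": 54, "ty": 107, "tz": 20, "roll": -0.655}, {"tx": 54, "ty": 107, "tz": 50, "roll": -0.655}, {"tx": 54, "ty": 107, "tz": 85, "roll": -0.655}, {"tx": 54, "ty": 107, "tz": 85, "roll": -0.655}, {"tx": 54, "ty": 107, "tz": 85, "roll": -0.655}, {"tx": 54, "ty": 107, "tz": 85, "roll": -0.655}])

```text
t: 48.68
eef_pos: [606.4, 133.3, 111.4]
tcp_rot: [3.141, 0.0, 2.212]
ft_force: [-0.9, 0.3, -0.1]
opening: 0.419
grip_force: 0.0
```

```bash
python3 - <<'E'
from hull import *
where(); print(env.state()['eef_pos'])
local((582,164),w=45); q=rot(); print(q[:2,:2].round(3).tolist())
E
```

```text
t 48.68 jar t,e,z 46.7 270.7 111.4 yaw 2.212 F [-0.9  0.3 -0.1] M [-0.04  0.01 -0.02] open 39.8 0.0
[606.3983148  133.32807736 111.44846175]
wrist pred 320 152 thr 99.0 [ 59.  75. 139. 148.]
  [584.7 174.6] px [331. 143.] 2761 size 44.0 61.0 long 137.0
  [587.6 204.1] px [358. 114.] 224 size 15.0 15.0 long 37.0
[[-0.598, 0.801], [0.801, 0.598]]
```

```bash
python3 - <<'E'
from hull import *
for t in (58,63,68): local((582,166),w=45,thr=t)
print(delta([582,166,12]))
E
```

```text
wrist pred 321 149 thr 58 [ 57.99  76.   117.6  147.  ]
  [577.2 163. ] px [314. 149.] 54 size 2.0 14.0 long 126.0
wrist pred 321 149 thr 63 [ 57.   75.  115.6 147. ]
  [578.7 178.7] px [327. 134.] 32 size 2.0 12.0 long 33.0
  [580.9 162.5] px [317. 152.] 100 size 16.0 12.0 long 126.0
wrist pred 321 149 thr 68 [ 56.99  74.9  116.   147.  ]
  [582.7 168.4] px [324. 147.] 444 size 17.0 25.0 long 127.0
[ 41.   -0.3 100.5]
```

Request:
step_arm(moves=[{"tx": 42, "ty": 1, "tz": 35, "roll": 0}, {"tx": 42, "ty": 1, "tz": 70, "roll": 0}, {"tx": 42, "ty": 1, "tz": 100, "roll": 0}, {"tx": 42, "ty": 1, "tz": 107.5, "roll": 0}, {"tx": 42, "ty": 1, "tz": 107.5, "roll": 0}, {"tx": 42, "ty": 1, "tz": 107.5, "roll": 0}])

```text
t: 49.38
eef_pos: [582.6, 167.4, 5.0]
tcp_rot: [3.14, 0.001, 2.213]
ft_force: [1.0, 0.2, -0.5]
opening: 0.418
grip_force: 0.0
```

Request:
step_arm(moves=[{"tx": 0, "ty": 0, "tz": 0, "roll": 0}, {"tx": 0, "ty": 0, "tz": 0, "roll": 0}, {"tx": 0, "ty": 0, "tz": 0, "roll": 0}, {"tx": 0, "ty": 0, "tz": 0, "roll": 0}, {"tx": 0, "ty": 0, "tz": 0, "roll": 0}, {"tx": 0, "ty": 0, "tz": 0, "roll": 0}, {"tx": 0, "ty": 0, "tz": 0, "roll": 0}, {"tx": 0, "ty": 0, "tz": 0, "roll": 0}], grip=0)

```text
t: 50.05
eef_pos: [582.2, 167.5, 4.7]
tcp_rot: [3.14, 0.001, 2.213]
ft_force: [0.0, -2.5, 7.3]
opening: 0.184
grip_force: 30.0
```

Request:
step_arm(moves=[{"tx": 0, "ty": 0, "tz": -40, "roll": 0}, {"tx": 0, "ty": 0, "tz": -80, "roll": 0}, {"tx": 0, "ty": 0, "tz": -120, "roll": 0}, {"tx": 0, "ty": 0, "tz": -160, "roll": 0}, {"tx": 0, "ty": 0, "tz": -165, "roll": 0}])

```text
t: 50.47
eef_pos: [584.0, 168.0, 175.9]
tcp_rot: [3.133, 0.004, 2.214]
ft_force: [-0.0, 0.3, -0.9]
opening: 0.185
grip_force: 30.0
```

```bash
python3 - <<'E'
from hull import *
where(); print(delta([462,-108,170]))
E
```

```text
t 50.47 jar t,e,z 13.8 295.6 175.9 yaw 2.214 F [-0.   0.3 -0.9] M [-0.07  0.01 -0.04] open 17.6 29.999940991401672
[-147.8 -263.1    4.2]
```

Request:
step_arm(moves=[{"tx": -148, "ty": -263, "tz": 0, "roll": 0}, {"tx": -148, "ty": -263, "tz": 0, "roll": 0}, {"tx": -148, "ty": -263, "tz": 0, "roll": 0}, {"tx": -148, "ty": -263, "tz": 0, "roll": 0}, {"tx": -148, "ty": -263, "tz": 0, "roll": 0}, {"tx": -148, "ty": -263, "tz": 0, "roll": 0}, {"tx": -148, "ty": -263, "tz": 0, "roll": 0}, {"tx": -148, "ty": -263, "tz": 0, "roll": 0}, {"tx": -148, "ty": -263, "tz": 30, "roll": 0}, {"tx": -148, "ty": -263, "tz": 70, "roll": 0}, {"tx": -148, "ty": -263, "tz": 110, "roll": 0}, {"tx": -148, "ty": -263, "tz": 110, "roll": 0}])

```text
t: 51.47
eef_pos: [457.2, -107.6, 53.2]
tcp_rot: [-3.136, -0.008, 2.213]
ft_force: [-0.9, -0.1, -0.3]
opening: 0.187
grip_force: 30.0
```

Request:
step_arm(moves=[{"tx": 0, "ty": 0, "tz": 0, "roll": 0}, {"tx": 0, "ty": 0, "tz": 0, "roll": 0}, {"tx": 0, "ty": 0, "tz": 0, "roll": 0}, {"tx": 0, "ty": 0, "tz": 0, "roll": 0}, {"tx": 0, "ty": 0, "tz": -40, "roll": 0}, {"tx": 0, "ty": 0, "tz": -80, "roll": 0}, {"tx": 0, "ty": 0, "tz": -110, "roll": 0}, {"tx": 0, "ty": 0, "tz": -110, "roll": 0}], grip=40)

```text
t: 52.13
eef_pos: [462.1, -109.2, 175.5]
tcp_rot: [3.136, 0.009, 2.214]
ft_force: [0.1, 0.4, 0.5]
opening: 0.415
grip_force: 0.0
```

```bash
python3 - <<'E'
from hull import *
where(); print(env.state()['eef_pos'])
c=np.radians(108); T=[420-40*np.cos(c),152-40*np.sin(c),110]; print(T,delta(T), c-env.state()['tcp_rot'][2])
E
```

```text
t 52.13 jar t,e,z -6.0 -6.6 175.5 yaw 2.214 F [0.1 0.4 0.5] M [-0.08  0.02  0.05] open 39.5 0.0
[ 462.06110974 -109.17868044  175.52735025]
[np.float64(432.3606797749979), np.float64(113.95773934819385), 110] [197.  109.7  64.4] -0.32887107386363734
```

Request:
step_arm(moves=[{"tx": 197, "ty": 110, "tz": 0, "roll": 0.329}, {"tx": 197, "ty": 110, "tz": 0, "roll": 0.329}, {"tx": 197, "ty": 110, "tz": 0, "roll": 0.329}, {"tx": 197, "ty": 110, "tz": 0, "roll": 0.329}, {"tx": 197, "ty": 110, "tz": 0, "roll": 0.329}, {"tx": 197, "ty": 110, "tz": 20, "roll": 0.329}, {"tx": 197, "ty": 110, "tz": 50, "roll": 0.329}, {"tx": 197, "ty": 110, "tz": 64, "roll": 0.329}, {"tx": 197, "ty": 110, "tz": 64, "roll": 0.329}, {"tx": 197, "ty": 110, "tz": 64, "roll": 0.329}])

```text
t: 52.97
eef_pos: [429.9, 115.2, 105.4]
tcp_rot: [3.142, -0.0, 1.885]
ft_force: [0.2, 0.2, 0.5]
opening: 0.425
grip_force: 0.0
```

```bash
python3 - <<'E'
from hull import *
where(); print(env.state()['eef_pos'])
for t in (60,66,72,None): local((420,152),w=45,thr=t)
print(delta([420,152,4]))
E
```

```text
t 52.97 jar t,e,z -113.0 193.3 105.4 yaw 1.885 F [0.2 0.2 0.5] M [-0.1   0.04  0.01] open 40.4 0.0
[429.91347415 115.17079228 105.40322993]
wrist pred 325 155 thr 60 [ 55.99  74.9  137.   142.  ]
  [416.1 150.8] px [320. 155.] 109 size 9.0 18.0 long 157.0
wrist pred 324 154 thr 66 [ 57.  75. 137. 142.]
  [417.6 152.9] px [322. 152.] 251 size 22.0 17.0 long 108.0
wrist pred 324 154 thr 72 [ 55.99  74.   137.   142.  ]
  [418.1 155.1] px [323. 149.] 790 size 17.0 26.0 long 108.0
wrist pred 324 154 thr 96.995 [ 56.99  75.   137.   142.  ]
  [417.5 152.8] px [321. 152.] 1050 size 20.0 32.0 long 108.0
[ 38.7   1.2 102. ]
```

Request:
step_arm(moves=[{"tx": 41, "ty": 0.5, "tz": 35, "roll": 0}, {"tx": 41, "ty": 0.5, "tz": 70, "roll": 0}, {"tx": 41, "ty": 0.5, "tz": 95, "roll": 0}, {"tx": 41, "ty": 0.5, "tz": 101, "roll": 0}, {"tx": 41, "ty": 0.5, "tz": 101, "roll": 0}, {"tx": 41, "ty": 0.5, "tz": 101, "roll": 0}])

```text
t: 53.67
eef_pos: [418.4, 154.0, 4.8]
tcp_rot: [3.141, -0.0, 1.884]
ft_force: [-0.1, -0.9, 1.1]
opening: 0.424
grip_force: 0.0
```

Request:
step_arm(moves=[{"tx": 0, "ty": 0, "tz": 0, "roll": 0}, {"tx": 0, "ty": 0, "tz": 0, "roll": 0}, {"tx": 0, "ty": 0, "tz": 0, "roll": 0}, {"tx": 0, "ty": 0, "tz": 0, "roll": 0}, {"tx": 0, "ty": 0, "tz": 0, "roll": 0}, {"tx": 0, "ty": 0, "tz": 0, "roll": 0}, {"tx": 0, "ty": 0, "tz": 0, "roll": 0}, {"tx": 0, "ty": 0, "tz": 0, "roll": 0}], grip=0)

```text
t: 54.33
eef_pos: [418.2, 154.2, 4.6]
tcp_rot: [3.14, 0.0, 1.884]
ft_force: [-0.6, -1.6, 10.2]
opening: 0.184
grip_force: 30.0
```

Request:
step_arm(moves=[{"tx": 0, "ty": 0, "tz": -40, "roll": 0}, {"tx": 0, "ty": 0, "tz": -80, "roll": 0}, {"tx": 0, "ty": 0, "tz": -120, "roll": 0}, {"tx": 0, "ty": 0, "tz": -160, "roll": 0}, {"tx": 0, "ty": 0, "tz": -165, "roll": 0}])

```text
t: 54.75
eef_pos: [419.5, 154.7, 174.7]
tcp_rot: [3.133, 0.001, 1.885]
ft_force: [0.4, 1.1, 0.4]
opening: 0.184
grip_force: 30.0
```

```bash
python3 - <<'E'
from hull import *
where(); print(delta([475,-105,170]))
E
```

```text
t 54.75 jar t,e,z -136.3 226.8 174.7 yaw 1.885 F [0.4 1.1 0.4] M [-0.06 -0.01  0.01] open 17.5 29.999865889549255
[-264.1  -27.4    4.7]
```

Request:
step_arm(moves=[{"tx": -264, "ty": -27, "tz": 0, "roll": 0}, {"tx": -264, "ty": -27, "tz": 0, "roll": 0}, {"tx": -264, "ty": -27, "tz": 0, "roll": 0}, {"tx": -264, "ty": -27, "tz": 0, "roll": 0}, {"tx": -264, "ty": -27, "tz": 0, "roll": 0}, {"tx": -264, "ty": -27, "tz": 0, "roll": 0}, {"tx": -264, "ty": -27, "tz": 0, "roll": 0}, {"tx": -264, "ty": -27, "tz": 0, "roll": 0}, {"tx": -264, "ty": -27, "tz": 40, "roll": 0}, {"tx": -264, "ty": -27, "tz": 80, "roll": 0}, {"tx": -264, "ty": -27, "tz": 108, "roll": 0}, {"tx": -264, "ty": -27, "tz": 108, "roll": 0}])

```text
t: 55.75
eef_pos: [471.0, -103.5, 56.8]
tcp_rot: [-3.136, -0.005, 1.885]
ft_force: [0.0, -0.8, -0.1]
opening: 0.184
grip_force: 30.0
```

Request:
step_arm(moves=[{"tx": 0, "ty": 0, "tz": 0, "roll": 0}, {"tx": 0, "ty": 0, "tz": 0, "roll": 0}, {"tx": 0, "ty": 0, "tz": 0, "roll": 0}, {"tx": 0, "ty": 0, "tz": 0, "roll": 0}, {"tx": 0, "ty": 0, "tz": -40, "roll": 0}, {"tx": 0, "ty": 0, "tz": -80, "roll": 0}, {"tx": 0, "ty": 0, "tz": -120, "roll": 0}, {"tx": 0, "ty": 0, "tz": -150, "roll": 0}, {"tx": 40, "ty": -40, "tz": -170, "roll": 0}, {"tx": 80, "ty": -80, "tz": -170, "roll": 0}, {"tx": 120, "ty": -110, "tz": -170, "roll": 0}, {"tx": 160, "ty": -110, "tz": -170, "roll": 0}], grip=40)

```text
t: 56.75
eef_pos: [338.0, -13.5, 231.2]
tcp_rot: [3.14, 0.001, 1.883]
ft_force: [1.5, 1.1, -0.1]
opening: 0.424
grip_force: 0.0
```

```bash
python3 - <<'E'
from hull import *
import grab
where(); print(env.state()['eef_pos']); grab.parts()
hulls('side',9,(250,900,-450,330)); hulls('top',11,(250,900,-450,330))
d=np.load('last.npz')
h=cv2.cvtColor(d['k'],40); m=cv2.inRange(h,(20,120,60),(34,255,255)); cn=max(cv2.findContours(m,0,1)[0],key=cv2.contourArea)
e=cv2.fitEllipse(cv2.convexHull(cn)); print('cap top',e, back(d['Kk'],d['Vk'],e[0],110)[0].round(1))
h=cv2.cvtColor(d['i'],40); m=cv2.inRange(h,(20,120,60),(34,255,255)); cn=max(cv2.findContours(m,0,1)[0],key=cv2.contourArea)
e=cv2.fitEllipse(cv2.convexHull(cn)); print('cap side',e, back(d['Ki'],d['Vi'],e[0],108)[0].round(1))
E
```

```text
t 56.75 jar t,e,z -155.4 40.8 231.2 yaw 1.883 F [ 1.5  1.1 -0.1] M [-0.06  0.01 -0.02] open 40.3 0.0
[337.96248069 -13.51913357 231.23092182]
top [354.8 201.2] 151 [546. -98.]
top [355.  219.1] 57 [495. -99.]
top [359.9 231.4] 54 [ 462. -113.]
top [371.9 233.6] 57 [ 457. -146.]
top [342.3 237.9] 31 [443. -65.]
top [370.7 244.7] 28 [ 427. -142.]
top [371.6 257.6] 62 [ 392. -145.]
side [330.7 250.9] 12 [530. -65.]
side [352.4 267.4] 250 [ 543. -142.]
side [289.1 260.3] 92 [426. -43.]
side [324.8 260.5] 55 [499. -88.]
side [300.6 258.9] 11 [452. -53.]
side [298.6 263.5] 33 [440. -65.]
side [327.1 265.4] 20 [ 495. -105.]
side [317.  274.4] 130 [ 459. -119.]
side [295.5 289.9] 143 [ 392. -137.]
side [326.3 282.1] 55 [ 464. -152.]
side [309.9 285.7] 49 [ 426. -142.]
side [755.6 169.2] size 8.0 18.0 long axis deg 84.0 px [352.33333333 183.33333333]
side [787.8  89.2] size 9.0 20.0 long axis deg 53.0 px [377.         192.66666667]
side [806.6  74.7] size 10.0 23.0 long axis deg 139.0 px [385.         193.33333333]
side [645.3  76.2] size 24.0 20.0 long axis deg 154.0 px [338.66666667 209.666
[... 881 characters left out ...]
x [458.         223.33333333]
top [497.3 -92.4] size 13.0 10.0 long axis deg 136.0 px [353.         218.66666667]
top [ 474.  -395.6] size 39.0 12.0 long axis deg 163.0 px [463.         230.33333333]
top [ 464.3 -117.8] size 9.0 14.0 long axis deg 22.0 px [362. 231.]
top [443.2 -64.8] size 12.0 15.0 long axis deg 23.0 px [342.66666667 238.        ]
top [ 359.6 -268.4] size 25.0 48.0 long axis deg 5.0 px [417.33333333 271.33333333]
cap top ((364.4302673339844, 153.77859497070312), (60.506202697753906, 63.09729766845703), 96.93701934814453) [ 653.8 -111.4  110. ]
cap side ((386.2311096191406, 216.01927185058594), (43.87985610961914, 67.87126159667969), 96.11884307861328) [ 651.  -119.2  108. ]
```

Six parts are in the jar (four small ones and both hulls), and no hull is left on the bench. The cap's centre is at about (653,-112) with its bar along x. I'll go to grip the bar.

Request:
step_arm(moves=[{"tx": -190, "ty": 271, "tz": 15, "roll": -1.2586}, {"tx": -190, "ty": 271, "tz": 15, "roll": -1.2586}, {"tx": -190, "ty": 271, "tz": 15, "roll": -1.2586}, {"tx": -190, "ty": 271, "tz": 15, "roll": -1.2586}, {"tx": -190, "ty": 271, "tz": 15, "roll": -1.2586}, {"tx": -190, "ty": 271, "tz": 15, "roll": -1.2586}, {"tx": -190, "ty": 271, "tz": 15, "roll": -1.2586}, {"tx": -190, "ty": 271, "tz": 15, "roll": -1.2586}, {"tx": -190, "ty": 271, "tz": 15, "roll": -1.2586}, {"tx": -190, "ty": 271, "tz": 15, "roll": -1.2586}, {"tx": -190, "ty": 271, "tz": 15, "roll": -1.2586}, {"tx": -190, "ty": 271, "tz": 15, "roll": -1.2586}])

```text
t: 57.95
eef_pos: [657.2, -111.6, 215.0]
tcp_rot: [3.142, -0.0, 3.139]
ft_force: [-0.0, -0.6, 0.2]
opening: 0.424
grip_force: 0.0
```

Request:
step_arm(moves=[{"tx": 0, "ty": 0, "tz": 0, "roll": 0}, {"tx": 0, "ty": 0, "tz": 0, "roll": 0}])

```text
t: 58.12
eef_pos: [656.9, -111.0, 215.6]
tcp_rot: [-3.142, 0.001, 3.14]
ft_force: [0.1, -0.1, -0.7]
opening: 0.419
grip_force: 0.0
```

```bash
python3 - <<'E'
from h import *
where(); print(delta([654,-111,124]), np.pi-env.state()['tcp_rot'][2]%(2*np.pi))
j,K,V=cam('wrist'); hs=cv2.cvtColor(j,40); m=cv2.inRange(hs,(18,90,30),(36,255,255)); m[265:]=0
cn=max(cv2.findContours(m,0,1)[0],key=cv2.contourArea); e=cv2.fitEllipse(cv2.convexHull(cn)); print(e[0],back(K,V,e[0],110)[0].round(1),proj(K,V,[[654,-111,110],[626,-111,150],[684,-111,150]]).round(0).tolist())
v=hs[:,:,2]; 
for r in range(140,262,15): print(r,v[r,280:372:4].tolist())
E
```

```text
t 58.12 jar t,e,z 177.7 58.3 215.6 yaw 3.140 F [ 0.1 -0.1 -0.7] M [-0.01  0.01  0.02] open 39.8 0.0
[ 2.9 -0.  91.6] 0.0016549426985359439
(324.3392639160156, 191.36419677734375) [ 651.8 -107.7  110. ] [[320.0, 194.0], [320.0, 170.0], [320.0, 248.0]]
140 [203, 199, 203, 205, 203, 203, 203, 204, 203, 203, 204, 202, 203, 202, 204, 203, 205, 204, 110, 108, 161, 161, 166]
155 [182, 131, 137, 112, 114, 208, 208, 208, 204, 200, 204, 202, 202, 203, 207, 114, 107, 158, 164, 160, 159, 158, 163]
170 [181, 114, 110, 115, 116, 115, 116, 117, 116, 104, 107, 113, 121, 142, 158, 159, 162, 158, 157, 160, 156, 170, 206]
185 [201, 112, 111, 113, 113, 117, 108, 114, 115, 148, 194, 198, 207, 216, 201, 205, 204, 158, 187, 205, 205, 207, 204]
200 [206, 112, 116, 112, 117, 110, 117, 112, 114, 130, 195, 199, 206, 218, 200, 203, 201, 203, 204, 208, 207, 208, 206]
215 [199, 199, 115, 113, 112, 115, 110, 113, 118, 112, 191, 200, 207, 211, 204, 203, 203, 202, 205, 202, 206, 204, 205]
230 [45, 198, 199, 197, 199, 199, 200, 200, 202, 189, 185, 199, 205, 212, 190, 201, 202, 201, 201, 200, 204, 54, 51]
245 [53, 99, 195, 198, 197, 200, 200, 199, 201, 202, 160, 199, 203, 212, 204, 198, 201, 199, 201, 199, 131, 60, 56]
260 [47, 52, 198, 194, 198, 195, 198, 200, 198, 201, 197, 196, 198, 199, 197, 197, 199, 201, 198, 201, 63, 59, 57]
```

Request:
step_arm(moves=[{"tx": 3, "ty": 2, "tz": 40, "roll": 0}, {"tx": 3, "ty": 2, "tz": 75, "roll": 0}, {"tx": 3, "ty": 2, "tz": 91, "roll": 0}, {"tx": 3, "ty": 2, "tz": 91, "roll": 0}, {"tx": 3, "ty": 2, "tz": 91, "roll": 0}])

```text
t: 58.58
eef_pos: [653.9, -108.8, 124.4]
tcp_rot: [3.141, -0.001, -3.141]
ft_force: [-0.3, -0.6, -0.5]
opening: 0.425
grip_force: 0.0
```

Request:
step_arm(moves=[{"tx": 0, "ty": 0, "tz": 0, "roll": 0}, {"tx": 0, "ty": 0, "tz": 0, "roll": 0}, {"tx": 0, "ty": 0, "tz": 0, "roll": 0}, {"tx": 0, "ty": 0, "tz": 0, "roll": 0}, {"tx": 0, "ty": 0, "tz": 0, "roll": 0}, {"tx": 0, "ty": 0, "tz": 0, "roll": 0}, {"tx": 0, "ty": 0, "tz": 0, "roll": 0}, {"tx": 0, "ty": 0, "tz": 0, "roll": 0}], grip=0)

```text
t: 59.25
eef_pos: [654.2, -109.0, 125.0]
tcp_rot: [-3.141, 0.001, -3.14]
ft_force: [-1.3, -1.1, 6.1]
opening: 0.146
grip_force: 29.5
```

```bash
python3 - <<'E'
from h import *
where(); s=env.state(); p=s['eef_pos'][:2]; print(p)
pv=np.array([567.5,-39.]); r=p-pv; print('radius',np.hypot(*r),np.degrees(np.arctan2(r[1],r[0])))
jb=np.degrees(np.arctan2(*(JC-pv)[::-1])); a0=np.arctan2(r[1],r[0]); tot=(jb-np.degrees(a0)); print(jb,'swing deg',tot)
q=rot(); 
tot=np.radians(tot)
n=22
for i in range(1,n+1):
    a=tot*i/n; v=R.from_euler('z',a).as_matrix()[:2,:2]@r; d=pv+v-p
    print(i,(q[:2,:2].T@d).round(1),'roll',round(-a,3))
E
```

```text
t 59.25 jar t,e,z 174.5 59.2 125.0 yaw -3.140 F [-1.3 -1.1  6.1] M [-0.1   0.16  0.16] open 13.9 29.542978405952454
[ 654.18830497 -108.99958368]
radius 111.42173905495858 -38.92038557781493
-145.90502204523446 swing deg -106.98463646741953
1 [ 6.3 -7.1] roll 0.085
2 [ 13.1 -13.6] roll 0.17
3 [ 20.5 -19.5] roll 0.255
4 [ 28.3 -24.8] roll 0.339
5 [ 36.6 -29.4] roll 0.424
6 [ 45.2 -33.3] roll 0.509
7 [ 54.1 -36.4] roll 0.594
8 [ 63.3 -38.8] roll 0.679
9 [ 72.6 -40.4] roll 0.764
10 [ 82.  -41.2] roll 0.849
11 [ 91.4 -41.2] roll 0.934
12 [100.9 -40.4] roll 1.018
13 [110.2 -38.8] roll 1.103
14 [119.3 -36.4] roll 1.188
15 [128.2 -33.2] roll 1.273
16 [136.8 -29.3] roll 1.358
17 [145.1 -24.7] roll 1.443
18 [152.9 -19.4] roll 1.528
19 [160.3 -13.4] roll 1.613
20 [167.1  -6.9] roll 1.697
21 [173.3   0.2] roll 1.782
22 [178.9   7.8] roll 1.867
```

Request:
step_arm(moves=[{"tx": 6.3, "ty": -7.1, "tz": 0, "roll": 0.085}, {"tx": 13.1, "ty": -13.6, "tz": 0, "roll": 0.17}, {"tx": 20.5, "ty": -19.5, "tz": 0, "roll": 0.255}, {"tx": 28.3, "ty": -24.8, "tz": 0, "roll": 0.339}, {"tx": 36.6, "ty": -29.4, "tz": 0, "roll": 0.424}, {"tx": 45.2, "ty": -33.3, "tz": 0, "roll": 0.509}, {"tx": 54.1, "ty": -36.4, "tz": 0, "roll": 0.594}, {"tx": 63.3, "ty": -38.8, "tz": 0, "roll": 0.679}, {"tx": 72.6, "ty": -40.4, "tz": 0, "roll": 0.764}, {"tx": 82, "ty": -41.2, "tz": 0, "roll": 0.849}])

```text
t: 60.08
eef_pos: [571.6, -149.9, 124.9]
tcp_rot: [3.141, 0.0, 2.29]
ft_force: [-0.8, 4.6, 7.9]
opening: 0.151
grip_force: 29.6
```

```bash
cat > swing.py <<'E'
from h import *
where(); s=env.state(); p=s['eef_pos'][:2]
pv=np.array([566.,-40.]); r=p-pv; a0=np.degrees(np.arctan2(r[1],r[0])); print(p.round(1),'radius %.1f'%np.hypot(*r),a0)
jb=np.degrees(np.arctan2(*(JC-pv)[::-1])); tot=np.radians(jb-a0-1.5); print('jar bearing',jb,'swing deg',np.degrees(tot))
q=rot(); n=max(1,int(np.ceil(abs(tot)/.09)))
for i in range(1,n+1):
    a=tot*i/n; v=R.from_euler('z',a).as_matrix()[:2,:2]@r; d=pv+v-p
    print(i,(q[:2,:2].T@d).round(1),'roll',round(-a,3))
E
python3 swing.py
```

```text
t 60.08 jar t,e,z 110.9 -7.5 124.9 yaw 2.290 F [-0.8  4.6  7.9] M [0.68 0.24 0.29] open 14.4 29.559608101844788
[ 571.6 -149.9] radius 110.0 -87.08390632582712
jar bearing -145.89872580575286 swing deg -60.31481947992575
1 [ 6.3 -7.3] roll 0.088
2 [ 13.2 -14. ] roll 0.175
3 [ 20.7 -20.1] roll 0.263
4 [ 28.7 -25.5] roll 0.351
5 [ 37.1 -30.2] roll 0.439
6 [ 46.  -34.2] roll 0.526
7 [ 55.1 -37.3] roll 0.614
8 [ 64.4 -39.6] roll 0.702
9 [ 74.  -41.1] roll 0.79
10 [ 83.6 -41.8] roll 0.877
11 [ 93.2 -41.6] roll 0.965
12 [102.8 -40.6] roll 1.053
```

Request:
step_arm(moves=[{"tx": 6.3, "ty": -7.3, "tz": 0, "roll": 0.088}, {"tx": 13.2, "ty": -14, "tz": 0, "roll": 0.175}, {"tx": 20.7, "ty": -20.1, "tz": 0, "roll": 0.263}, {"tx": 28.7, "ty": -25.5, "tz": 0, "roll": 0.351}, {"tx": 37.1, "ty": -30.2, "tz": 0, "roll": 0.439}, {"tx": 46, "ty": -34.2, "tz": 0, "roll": 0.526}, {"tx": 55.1, "ty": -37.3, "tz": 0, "roll": 0.614}, {"tx": 64.4, "ty": -39.6, "tz": 0, "roll": 0.702}, {"tx": 74, "ty": -41.1, "tz": 0, "roll": 0.79}, {"tx": 83.6, "ty": -41.8, "tz": 0, "roll": 0.877}, {"tx": 93.2, "ty": -41.6, "tz": 0, "roll": 0.965}, {"tx": 102.8, "ty": -40.6, "tz": 0, "roll": 1.053}])

```text
t: 61.08
eef_pos: [473.6, -99.6, 124.9]
tcp_rot: [3.14, -0.0, 1.237]
ft_force: [1.2, 2.3, 8.7]
opening: 0.145
grip_force: 29.6
```

```bash
python3 swing.py
```

```text
t 61.08 jar t,e,z 1.6 6.3 124.9 yaw 1.237 F [1.2 2.3 8.7] M [ 0.36 -0.12  0.21] open 13.8 29.56028938293457
[473.6 -99.6] radius 109.9 -147.16582005196994
jar bearing -145.89872580575286 swing deg -0.2329057537829158
1 [ 0.3 -0.4] roll 0.004
```

Request:
step_arm(moves=[{"tx": 1.2, "ty": -1.6, "tz": 0, "roll": 0.02}, {"tx": 2.4, "ty": -3.2, "tz": 0, "roll": 0.03}, {"tx": 3.7, "ty": -4.7, "tz": 0, "roll": 0.04}, {"tx": 3.7, "ty": -4.7, "tz": 0, "roll": 0.04}])

```text
t: 61.42
eef_pos: [473.0, -97.8, 125.2]
tcp_rot: [3.133, 0.003, 1.202]
ft_force: [6.9, -22.4, -2.1]
opening: 0.147
grip_force: 29.6
```

```bash
python3 swing.py | head -2; python3 - <<'E'
from h import *
j,K,V=cam('top'); h=cv2.cvtColor(j,40); m=cv2.inRange(h,(20,110,50),(36,255,255)); cn=max(cv2.findContours(m,0,1)[0],key=cv2.contourArea); (x,y),r=cv2.minEnclosingCircle(cn); print(cv2.contourArea(cn),x,y,r,back(K,V,[x,y],110)[0])
j,K,V=cam('side'); h=cv2.cvtColor(j,40); m=cv2.inRange(h,(20,110,50),(36,255,255)); cn=max(cv2.findContours(m,0,1)[0],key=cv2.contourArea); e=cv2.fitEllipse(cv2.convexHull(cn)); print(e,back(K,V,e[0],104)[0])
E
```

```text
t 61.42 jar t,e,z 0.4 7.8 125.2 yaw 1.202 F [  6.9 -22.4  -2.1] M [-3.77 -0.85  0.28] open 14.0 29.61915671825409
[473.  -97.8] radius 109.5 -148.143326528393
70.5 333.0 218.0 13.341764450073242 [485.71831607 -34.18729369 110.        ]
((318.2818298339844, 240.23123168945312), (50.11956787109375, 72.29786682128906), 89.89119720458984) [ 468.21860988 -109.23670054  104.        ]
```

The end stop is reached (22 N), so the cap is over the mouth. Next, screw it clockwise.

Request:
step_arm(moves=[{"tx": -1.2, "ty": 2.3, "tz": 0, "roll": 0.12}, {"tx": -1.4, "ty": 3, "tz": 0, "roll": 0.24}, {"tx": -1.6, "ty": 3.7, "tz": 0, "roll": 0.36}, {"tx": -1.9, "ty": 4.4, "tz": 0, "roll": 0.48}, {"tx": -2.2, "ty": 5, "tz": 0, "roll": 0.6}, {"tx": -2.7, "ty": 5.6, "tz": 0, "roll": 0.72}, {"tx": -3.2, "ty": 6.1, "tz": 0, "roll": 0.84}, {"tx": -3.8, "ty": 6.5, "tz": 0, "roll": 0.96}, {"tx": -4.4, "ty": 6.9, "tz": 0, "roll": 1.08}, {"tx": -5, "ty": 7.2, "tz": 0, "roll": 1.2}])

```text
t: 62.35
eef_pos: [475.4, -102.0, 124.9]
tcp_rot: [-3.141, -0.001, -0.005]
ft_force: [-0.2, 4.6, 8.7]
opening: 0.148
grip_force: 29.6
```

```bash
python3 swing.py | head -2
```

```text
t 62.35 jar t,e,z 4.1 4.7 124.9 yaw -0.005 F [-0.2  4.6  8.7] M [0.65 0.18 0.19] open 14.1 29.5648393034935
[ 475.4 -102. ] radius 109.7 -145.60832443787666
```

Request:
step_arm(moves=[{"tx": -0.7, "ty": -0.5, "tz": 0, "roll": 0.08}, {"tx": -1.2, "ty": -1, "tz": 0, "roll": 0.16}, {"tx": -1.5, "ty": -1.5, "tz": 0, "roll": 0.22}, {"tx": -1.5, "ty": -1.5, "tz": 0, "roll": 0.22}])

```text
t: 62.68
eef_pos: [474.9, -101.5, 125.1]
tcp_rot: [3.14, -0.004, -0.22]
ft_force: [3.6, -4.4, 5.2]
opening: 0.18
grip_force: 34.4
```

```bash
python3 swing.py | head -2
```

```text
t 62.68 jar t,e,z 3.4 4.9 125.1 yaw -0.220 F [ 3.6 -4.4  5.2] M [-0.91 -0.23  0.97] open 17.1 34.40114049240947
[ 474.9 -101.5] radius 109.9 -145.96526758930256
```

The opening grew to 17 mm and the moment to 0.97 N m, so the cap is at the tight stop. I'll release it and lift off.

Request:
step_arm(moves=[{"tx": 0, "ty": 0, "tz": 0, "roll": 0}, {"tx": 0, "ty": 0, "tz": 0, "roll": 0}, {"tx": 0, "ty": 0, "tz": 0, "roll": 0}, {"tx": 0, "ty": 0, "tz": 0, "roll": 0}, {"tx": 0, "ty": 0, "tz": 0, "roll": 0}, {"tx": 0, "ty": 0, "tz": -30, "roll": 0}, {"tx": 0, "ty": 0, "tz": -65, "roll": 0}, {"tx": 0, "ty": 0, "tz": -100, "roll": 0}, {"tx": 40, "ty": -40, "tz": -120, "roll": 0}, {"tx": 60, "ty": -80, "tz": -120, "roll": 0}, {"tx": 80, "ty": -120, "tz": -120, "roll": 0}, {"tx": 100, "ty": -160, "tz": -120, "roll": 0}], grip=50)

```text
t: 63.68
eef_pos: [590.6, 15.2, 244.6]
tcp_rot: [-3.141, -0.001, -0.22]
ft_force: [0.5, -1.1, 0.3]
opening: 0.524
grip_force: 0.0
```

```bash
python3 - <<'E'
from h import *
where(); print(env.state()['eef_pos'])
j,K,V=cam('top'); np.savez('fin.npz',j=j,K=K,V=V); h=cv2.cvtColor(j,40); m=cv2.inRange(h,(20,110,50),(36,255,255)); cn=max(cv2.findContours(m,0,1)[0],key=cv2.contourArea); e=cv2.fitEllipse(cv2.convexHull(cn)); print('cap',e,back(K,V,e[0],110)[0].round(1))
# cup rims on mat
g=cv2.medianBlur(cv2.resize(cv2.cvtColor(j,6),None,fx=3,fy=3,interpolation=cv2.INTER_CUBIC),3)
c=cv2.HoughCircles(g,cv2.HOUGH_GRADIENT,1.5,60,param1=90,param2=45,minRadius=38,maxRadius=60)
for x,y,r in (c[0] if c is not None else []):
    X=back(K,V,[(x+.5)/3-.5,(y+.5)/3-.5],74)[0]
    if X[1]<-200 and X[0]<700: print('cup?',X.round(0),r)
# bar angle: brightness edges on cap
E
```

```text
t 63.68 jar t,e,z 72.3 154.2 244.6 yaw -0.220 F [ 0.5 -1.1  0.3] M [-0.07  0.14 -0.02] open 49.8 0.0
[590.58310846  15.15134467 244.64241448]
cap ((367.57745361328125, 224.82847595214844), (48.94064712524414, 67.06258392333984), 173.3826141357422) [ 471.1 -120.6  110. ]
```

Request:
step_arm(moves=[{"tx": -60, "ty": -330, "tz": 0, "roll": 0}, {"tx": -60, "ty": -330, "tz": 0, "roll": 0}, {"tx": -60, "ty": -330, "tz": 0, "roll": 0}, {"tx": -60, "ty": -330, "tz": 0, "roll": 0}, {"tx": -60, "ty": -330, "tz": 0, "roll": 0}, {"tx": -60, "ty": -330, "tz": 0, "roll": 0}, {"tx": -60, "ty": -330, "tz": 0, "roll": 0}, {"tx": -60, "ty": -330, "tz": 0, "roll": 0}, {"tx": -60, "ty": -330, "tz": 0, "roll": 0}, {"tx": -60, "ty": -330, "tz": 0, "roll": 0}])

```text
t: 64.57
eef_pos: [601.7, 351.1, 242.9]
tcp_rot: [3.141, 0.001, -0.216]
ft_force: [0.6, -1.4, -0.5]
opening: 0.525
grip_force: 0.0
```

```bash
python3 - <<'E'
from h import *
where()
j,K,V=cam('top'); h=cv2.cvtColor(j,40); m=cv2.inRange(h,(20,110,50),(36,255,255)); cn=max(cv2.findContours(m,0,1)[0],key=cv2.contourArea); e=cv2.fitEllipse(cv2.convexHull(cn)); print('cap',e,back(K,V,e[0],110)[0].round(1))
d=np.load('last.npz'); 
g=cv2.medianBlur(cv2.resize(cv2.cvtColor(j,6),None,fx=3,fy=3,interpolation=cv2.INTER_CUBIC),3)
c=cv2.HoughCircles(g,cv2.HOUGH_GRADIENT,1.5,60,param1=70,param2=30,minRadius=40,maxRadius=60)
for x,y,r in c[0]:
    X=back(K,V,[(x+.5)/3-.5,(y+.5)/3-.5],74)[0]
    if X[1]<-220 and X[0]<680: print('rim',X.round(0),r)
# standing-cup model vs edges, with the tilt free
from fit2 import cost
import fit2
i,Ki,Vi=cam('side'); fit2.cams[:]=[(i,Ki,Vi),(j,K,V)]; fit2.dts[:]=[np.minimum(cv2.distanceTransform(255-cv2.Canny(cv2.resize(im,None,fx=2,fy=2,interpolation=cv2.INTER_CUBIC),25,70),cv2.DIST_L2,5),10) for im in (i,j)]
for C0,y0 in(([420,-342],.22),([555,-303],.74)):
    r=DE(cost,[(C0[0]-20,C0[0]+20),(C0[1]-20,C0[1]+20),(40,58),(y0-.35,y0+.35),(.4,.95),(-.35,.35)],seed=1,popsize=15,maxiter=90); C,hh,z,x=fit2.frame(r.x); print('cup cost %.2f'%r.fun,C.round(0),'z axis',z.round(2),'base',(C-45*z).round(0))
E
```

```text
t 64.57 jar t,e,z -32.2 473.7 242.9 yaw -0.216 F [ 0.6 -1.4 -0.5] M [-0.04  0.14  0.  ] open 49.9 0.0
cap ((360.4994812011719, 225.13458251953125), (63.69118881225586, 65.62902069091797), 122.90970611572266) [ 469.8 -103.   110. ]
rim [ 550. -301.   74.] 44.05
rim [ 421. -343.   74.] 45.85
cup cost 3.62 [ 420. -345.   50.] z axis [ 0. -0.  1.] base [ 420. -344.    5.]
cup cost 5.33 [ 550. -301.   49.] z axis [0.01 0.01 1.  ] base [ 550. -302.    4.]
```

```bash
python3 -c "
from cell import env
print(env.job_done())"
```

```text
the job is handed in; nothing more can be done
None
```

I handed the job in at about 65 s, with no verdict returned. By my camera and force checks, all six parts I found are in the jar, the cap is swung over and tight at its stop, and both empty cups stand upright on the mat. One cup slipped out of the grip into the jar while pouring; I retrieved it, emptied it and stood it on the mat.

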